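# Push a worn bush out of its bearing housing with a drift

## Robot

A 6-joint arm with a two-finger parallel gripper is mounted at the origin on a cart in front of the work surface, level with it; the furniture and walls round the work are solid. World frame = base frame: x ahead of the robot, y to its left, z up, the work surface at z = 0. Lengths are in m, angles in degrees, forces in N, time in s.
With the tool pointing down it reaches from about 0.35 to 0.725 m from the base axis. Payload 4.3 kg.
Tool frame: the origin (TCP) lies on the centre line of the jaws, within the pads' length; the fingertips stand arm.tip_extent ahead of it and the grasp point (between the pads) is the TCP (arm.tip_extent is the distance from the TCP to the fingertips, in m); x points along the fingers, y is the direction in which the jaws open and shut, and the axes are right-handed (so a half turn about x gives the same grasp; the last joint's range is limited). The gripper opens to 85 mm and grips with 20 to 120 N. Pads are 22 mm wide; open, the fingers measure 114 mm over their backs; the gripper's body (76 mm by 85 mm) begins 54 mm behind the grasp point. The pads swing forward as they close: fully open they stand 13 mm farther back than shut.
Start: joints at [-74.387, 21.618, 4.641, 73.018, 0, 83.68], TCP at [0.215, -0.533, 0.25] pointing down, gripper open.
Joint ranges: [-156.06, 156.06], [-48.1, 94.91], [-58.44, 69.94], [-101.28, 121.22], [-78.64, 73.56], [-180, 180]. Speed limits (degrees/s): [147.25, 147.25, 180, 180, 180, 180].

## Interface

Orientations are given as [roll, pitch, yaw] about the fixed x, y, z axes, in that order (R = Rz(yaw) Ry(pitch) Rx(roll)).
In Python, from workcell import arm gives the robot as it stands.
- The arm moves only by the tool carry_out, never from a script. Its argument "moves" is a list of rows, each a list of 6 numbers: the shift along the world's x, y, z in mm, then the turn, a rotation vector about the world's x, y, z in degrees. In form: [[dx, dy, dz, rx, ry, rz], ...]. A call has exactly 8 rows; each row is the pose to reach, as a shift and turn from the pose measured when the call began; what a row does not reach only later rows make up. A row lasts 1/12 s, in which the tool goes at most 41.7 mm and 7.16 degrees, less where a joint would pass 70% of its speed; a pose out of reach is approached as far as the arm can. A call with a gripper value outside its range is refused whole. "fingers" is the finger opening in mm, from 0 to 85.4, set as the call begins (left out, the last holds). The fingers move at their own pace and stop on an object; the grip force is fixed at half the most. Time passes only in rows, so rows that repeat a pose let the fingers close, or fill a call up. It gives the time, the measured TCP pose, the force and the opening at its end, in the units of the state.
- arm.get_state(): the state, without advancing time (a new reading comes with each control period).
- arm.grab_frame(name): name is "side" or "top" or "wrist"; returns the picture (400x640x3 uint8, blue, green, red); there is no depth.
- arm.camera_info(name): a dict with "vertical_fov" (degrees; the focal length in pixels is half the picture's height over the tangent of half this angle, whatever the lens; pixels are square), "cx", "cy" (the principal point, pixels), "R" (3x3) and "t" (3): a world point X has camera coordinates R X + t; the wrist camera has in their place "T_tool_cam" (4x4, takes a point from camera to tool coordinates, whose origin is the TCP and whose axes are the tool frame's). Camera axes: x right, y down, z forward; pixel columns grow to the right and rows downward; lengths in m; the calibration is good to about 2 mm. A picture is of the moment at which its call begins: read the wrist's pose just before it. camera_info takes no time and is no camera call.
- arm.sign_off(): hands the job in, once; it reports no verdict.
Trained networks look in the newest picture that a camera, given by its name, has taken for a name from the list of things; names that differ only in an ending like _2 or _b are one class to them, and where a whole thing is asked for, a point or a joint stands for the part that bears it (a point fixed in the world has none). Each returns a list of dicts, best first, with "confidence" (0 to 1); they miss things now and then, are a little off and sometimes report something else, mostly with a low value. They report only what shows in the picture. A call takes as long as a camera call. They do not tell look-alikes from the thing itself.
- arm.masks_of(camera, label): "region" (400x640 bool, what is visible of it) and "box" ([centre column, centre row, width, height] in pixels, round what is visible of it).
The state is a dict: "t": time; "joint_pos": joint angles; "qd": joint speeds; "tau": joint torques, N m; "tcp_pos": TCP position; "ee_rot": TCP orientation; "force": force on the tool from outside, world axes, zero at the start; "moment": the same for the moment, N m; "gripper_width": finger opening in m.
Only numpy, scipy, OpenCV 4.12 (cv2) and the standard library are available. Lean on these libraries where they do the work, as an engineer would, in place of code of your own. Each camera call takes 0.05 s, during which the arm holds its last target.

## Task

A worn brass bush sits tight in the bore of the aluminium bearing housing on the push-out stand. Take the red-handled drift from the wooden rack, push the bush down through the bore with it until it is right out below and stands on the base of the stand, then put the drift back upright in its hole in the rack, seated on its collar. Feel your way: never press the drift on the housing, the bush or the stand with more than 25 N, whether its end has missed the bore or the bush has come down on the base, and leave the blue-handled punch, the pliers, the blue tin and the black cap where they are.

Things in the scene. Friction and masses are not known exactly. Their poses are not given: they have to be found in the camera images.
- stand: Grey push-out stand, fixed; origin under its centre, z up. Base 8 mm thick; cheeks carry a table (z 26 to 34 mm), on it a round swivel plate with the aluminium bearing housing (48 x 48 mm, top at z 68 mm), a sharp-edged 19.5 mm bore right through its middle. The bore is 5 mm off the stand's centre, in any direction: the swivel was clamped by eye and is not measured.
- drift_grip (a point): Middle of the drift's red handle (18 x 18 mm, 54 mm high, flats facing this point's x and y; z up along the drift). The collar's underside is 35 mm below this point, the shank's end 84 mm below. Standing in the rack it is 89 mm above the worktop.
- drift_tip (a point): Centre of the end of the drift's shank; z up along the drift.
- rack: Wooden tool rack, fixed, 50 x 130 x 54 mm, origin under its centre, z up, y along its length. Two vertical through holes of 23 mm diameter, 37.5 mm either side of the middle along y; drift and thin punch hang in them by their collars, which is where varies. The handles' flats start within 0.3 rad of the rack's axes.
- hole_a (a point): Centre of the rack's hole at its +y end, at the top face, 54 mm above the worktop.
- hole_b (a point): Centre of the rack's hole at its -y end, at the top face, 54 mm above the worktop.
- thin_punch_grip (a point): Middle of the handle of the blue-handled punch, same handle and collar as the drift but with a 6 mm shank that would slip through the bush. Its top is 119 mm above the worktop. To be left alone.
- red_pliers: Red-handled pliers, 126 x 29 x 10 mm, lying on the worktop; bystander. Origin at the centre of the underside.
- tin_blue: Round blue tin, 89 mm diameter, 37 mm high; bystander. Origin at the centre of the underside.
- collet_cap: Small black ribbed cap, 22 mm diameter, 18 mm high; bystander. Origin at the centre of the underside.
- drift: Red-handled steel drift, about 200 g: square handle, below it a collar of 30 mm diameter, 8 mm thick, then a round shank 18 mm in diameter, 49 mm long, tapered over its last 4 mm to a flat end of 13 mm. Origin at the centre of that end, z up along it. It has pushed the bush fully out when its end is 24 mm above the worktop; the collar is then still 5 mm above the housing.
- worn_bush (a joint): How far the brass bush (18 mm outside, 8 mm inside diameter, 16 mm long) has been pushed down, in m. At 0 its top is 9 mm below the bore's mouth (59 mm above the worktop); it starts at 0 to 0.005. It fits tight, moves against 8 to 12 N and stays where it is left. Its lower end leaves the bore at 0.009, it is clear of the bore at 0.025, and at 0.035 it stands on the stand's base, a hard stop.
Not all that is in view belongs to the job. Of the things that look like the rack, take the one that is farthest to the robot's right at the start.

How it is judged (in metres and radians):
On the way, in this order (a step that is already met when the one before it is completed fails the run):
1. the drift has been drawn clear of the rack (z of drift_tip in the frame of rack above 0.06 m), for 0.05 s.
2. the end of the drift has entered the bore, the bush still inside (z of drift_tip in the frame of stand below 0.064 m and horizontal distance between drift_tip and stand below 0.009 m and value of joint worn_bush below 0.02 m), for 0.02 s.
3. the bush has been pushed out below onto the base, the drift still in the bore (z of drift_tip in the frame of stand below 0.034 m and horizontal distance between drift_tip and stand below 0.009 m and value of joint worn_bush above 0.033 m), for 0.1 s.
At the end, for the whole second after the job is handed in: The bush stands on the base of the stand, fully out of the bore (pushed down more than 33 mm of 35); the drift stands upright (within 0.12 rad) and at rest in a hole of the rack, seated to within 5 mm of its collar and within 8 mm of the hole's centre (value of joint worn_bush above 0.033 m and ((horizontal distance between drift_tip and hole_a below 0.008 m and z of drift_grip in the frame of rack below 0.094 m) or (horizontal distance between drift_tip and hole_b below 0.008 m and z of drift_grip in the frame of rack below 0.094 m)) and angle between drift_grip's own z axis and vertical below 0.12 rad and linear speed of drift below 0.02 m/s); the robot touches nothing.
It fails at once if the drift is pressed against the stand, the housing or the bush with more than 40 N (contact force between drift and stand above 40 N).
It fails at once if the blue-handled punch is moved more than 25 mm (distance of thin_punch_grip from where it was at the start of the episode above 0.025 m).
It fails at once if the pliers, the blue tin or the black cap is moved more than 20 mm (distance of any of red_pliers, tin_blue, collet_cap from where it was at the start of the episode above 0.02 m).
It also fails if it takes over 72 s, if anything falls off the work surface, if the arm or the gripper's body presses on something with over 40 N, if the wrist force passes 120 N, or if a joint passes its speed limit or range.

## Working session

There is one attempt and no reset: what is moved stays moved. The work goes in short steps, Python scripts to look and compute and a tool call to move; the robot and the scene stay as the last step left them, time stands still between calls to the robot, and variables do not carry over. Pictures are saved under pics/ and viewed, and the job is handed in when it is done.

Besides the shell and the picture viewer there is one more tool, called after "Request:" as name(argument=value, ...), one argument or row to a line, values as JSON. carry_out: Moves the arm, as the interface text tells. Its arguments: {"type":"object","properties":{"moves":{"type":"array","items":{"type":"array","items":{"type":"number"}}},"fingers":{"type":"number"}},"required":["moves"]}

```bash
ls; mkdir -p pics
python3 - <<'E'
from workcell import arm
import cv2, numpy as np
s=arm.get_state(); print({k:np.round(v,3) if not isinstance(v,str) else v for k,v in s.items()}, arm.tip_extent)
for n in ["side","top","wrist"]:
    im=arm.grab_frame(n); cv2.imwrite(f"pics/{n}0.png",im)
    c=arm.camera_info(n); print(n,{k:np.round(v,4).tolist() for k,v in c.items()})
E
```

```text
pics
{'t': np.float64(0.0), 'joint_pos': array([-7.4387e+01,  2.1662e+01,  4.5610e+00,  7.3018e+01, -1.0000e-03,
        8.3681e+01]), 'qd': array([-0.006, -0.044, -0.043,  0.048, -0.039,  0.087]), 'tau': array([ 0.0000e+00, -4.6361e+01,  2.6987e+01,  2.1000e-02,  0.0000e+00,
       -0.0000e+00]), 'tcp_pos': array([ 0.215, -0.533,  0.249]), 'ee_rot': array([-95.677,  89.881, 106.254]), 'force': array([-0.312, -0.511, -0.21 ]), 'moment': array([ 0.015, -0.025,  0.035]), 'gripper_width': np.float64(0.086)} 0.019
side {'vertical_fov': 46.9322, 'cx': 324.6873, 'cy': 195.1372, 'R': [[0.9841, -0.1777, 0.0034], [-0.1483, -0.8311, -0.536], [0.0981, 0.5269, -0.8442]], 't': [-0.4745, 0.2592, 0.7999]}
top {'vertical_fov': 49.3425, 'cx': 316.8187, 'cy': 199.4421, 'R': [[0.006, -0.9997, -0.0258], [-0.9971, -0.004, -0.0762], [0.0761, 0.0261, -0.9968]], 't': [0.1746, 0.5285, 1.1087]}
wrist {'vertical_fov': 69.3514, 'cx': 324.9756, 'cy': 196.5008, 'T_tool_cam': [[-0.0014, -0.2646, 0.9644, -0.1248], [1.0, 0.0013, 0.0018, -0.0005], [-0.0017, 0.9644, 0.2646, -0.0686], [0.0, 0.0, 0.0, 1.0]]}
```

View pics/side0.png

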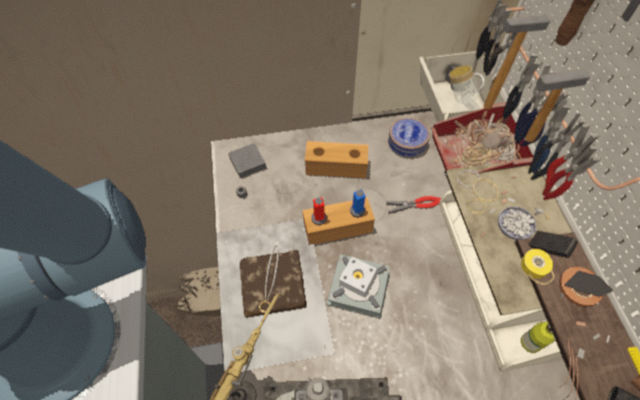

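View pics/top0.png

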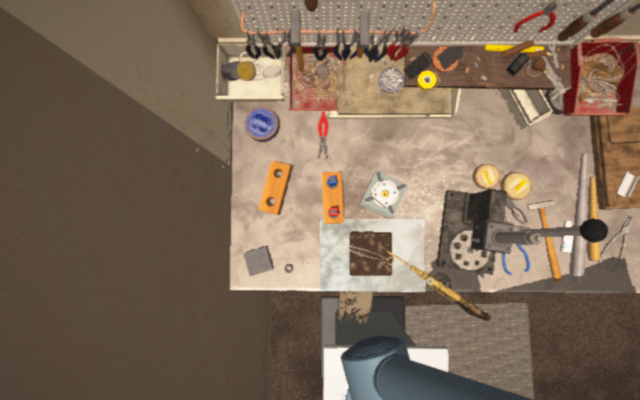

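View pics/wrist0.png

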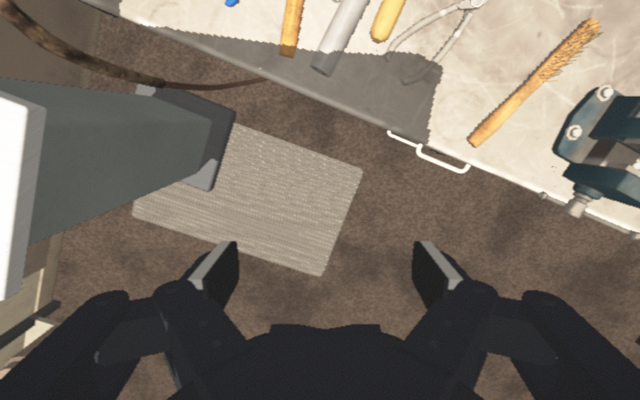

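```bash
cat > h.py <<'E'
from workcell import arm
import cv2, numpy as np
from scipy.spatial.transform import Rotation as Ro
def cam(n, st=None):
    c=arm.camera_info(n); f=200/np.tan(np.radians(c["vertical_fov"]/2))
    K=np.array([[f,0,c["cx"]],[0,f,c["cy"]],[0,0,1]])
    if n!="wrist": return K,np.array(c["R"]),np.array(c["t"])
    st=st or arm.get_state()
    T=np.eye(4);T[:3,:3]=Ro.from_euler("xyz",st["ee_rot"],degrees=True).as_matrix();T[:3,3]=st["tcp_pos"]
    M=np.linalg.inv(T@np.array(c["T_tool_cam"])); return K,M[:3,:3],M[:3,3]
def proj(C,X):
    K,R,t=C; p=K@(R@np.asarray(X,float)+t); return p[:2]/p[2]
def plane(C,uv,z):
    K,R,t=C; d=R.T@np.linalg.solve(K,[uv[0],uv[1],1.]); o=-R.T@t
    return o+d*(z-o[2])/d[2]
def tri(obs):
    A=[];b=[]
    for C,uv in obs:
        K,R,t=C; d=R.T@np.linalg.solve(K,[uv[0],uv[1],1.]); d/=np.linalg.norm(d); o=-R.T@t
        P=np.eye(3)-np.outer(d,d); A.append(P); b.append(P@o)
    return np.linalg.lstsq(np.vstack(A),np.hstack(b),rcond=None)[0]
E
python3 - <<'E'
from h import *
for n in ["top","side"]:
    arm.grab_frame(n); C=cam(n)
    for l,z in [("drift",.089),("thin_punch_grip",.089),("rack",.04),("stand",.034),("worn_bush",.05),("red_pliers",.005),("tin_blue",.03),("collet_cap",.01)]:
        for m in arm.masks_of(n,l)[:3]:
            ys,xs=np.nonzero(m["region"]); c=(xs.mean(),ys.mean()) if len(xs) else m["box"][:2]
            print(n,l,round(m["confidence"],2),np.round(c,1),np.round(m["box"],1),len(xs),np.round(plane(C,c,z),3))
E
python3 - <<'E'
import cv2
a=cv2.imread('pics/top0.png')[150:230,250:430]; cv2.imwrite('pics/tc0.png',cv2.resize(a,None,fx=4,fy=4,interpolation=2))
a=cv2.imread('pics/side0.png')[170:320,290:450]; cv2.imwrite('pics/sc0.png',cv2.resize(a,None,fx=4,fy=4,interpolation=2))
E
```

```text
top rack 0.78 [331.6 197.3] [331.9 199.2  25.3  50.5] 850 [0.532 0.139 0.04 ]
top rack 0.77 [274.9 187.2] [274.8 186.6  36.8  52.4] 1104 [0.557 0.285 0.04 ]
top stand 0.71 [331.9 182.4] [333.5 182.9  12.4   6.1] 107 [0.571 0.138 0.034]
top stand 0.58 [383. 194.] [383.2 194.8  50.2  46.9] 1319 [0.541 0.007 0.034]
top red_pliers 0.82 [322.3 133.8] [323.6 133.4   7.8  41.9] 315 [0.705 0.164 0.005]
top red_pliers 0.35 [383.5 194.3] [384.1 196.   46.1  50.2] 1329 [0.543 0.002 0.005]
top tin_blue 0.91 [261.2 124. ] [261.6 124.9  35.4  33.4] 975 [0.725 0.324 0.03 ]
side drift 0.89 [318.3 212.2] [319.9 210.8  18.3  28.5] 340 [0.493 0.129 0.089]
side thin_punch_grip 0.84 [357.5 204.3] [358.5 203.9  21.   26. ] 310 [0.568 0.133 0.089]
side rack 0.72 [336.  159.8] [337.5 159.1  62.4  40.9] 2099 [0.556 0.276 0.04 ]
side rack 0.59 [337.2 223.5] [337.8 223.3  68.5  43.4] 1977 [0.529 0.126 0.04 ]
side stand 0.97 [358.5 286.4] [357.6 287.2  60.5  67.6] 2964 [ 0.543 -0.003  0.034]
side worn_bush 0.38 [357.1 275.6] [357.9 276.2   5.7   7.4] 58 [0.542 0.011 0.05 ]
side red_pliers 0.59 [412.7 203.9] [414.4 207.1  53.8  18.1] 533 [0.696 0.163 0.005]
side tin_blue 0.82 [407.5 137.4] [410.  135.9  38.7  40.2] 1256 [0.724 0.316 0.03 ]
side tin_blue 0.2 [414.9 203.5] [414.6 203.9  52.9  14.3] 483 [0.692 0.149 0.03 ]
side collet_cap 0.61 [358.7 286.6] [356.8 288.1  61.8  65.1] 2858 [0.547 0.005 0.01 ]
side collet_cap 0.5 [240.6 192.3] [241.9 195.2  11.6  13.4] 78 [0.35 0.25 0.01]
```

View pics/tc0.png

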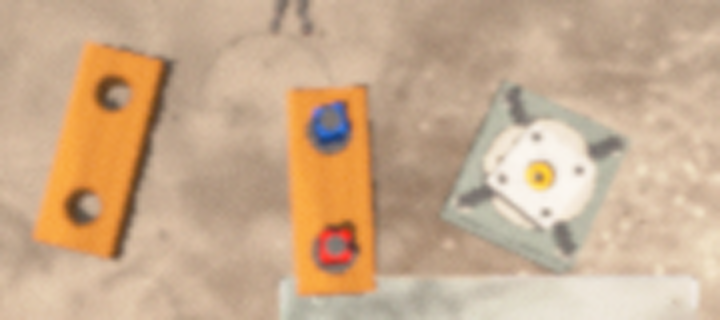

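View pics/sc0.png

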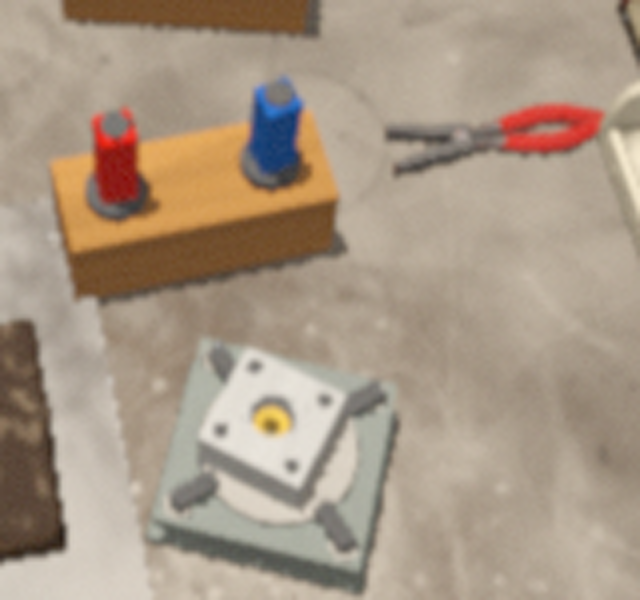

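Run:
```python
from h import *
s=arm.get_state();R=Ro.from_euler("xyz",s["ee_rot"],degrees=True).as_matrix();print(np.round(R,3))
C=cam("top");D=cam("side")
for nm,a,b in [("drift",(334.2,211.7),(318.8,200.8)),("punch",(332.8,181.5),(360,193)),("bore",(384.8,194),(358,275)),]:
    print(nm,plane(C,a,.119 if nm!="bore" else .06),plane(D,b,.119 if nm!="bore" else .06),tri([(C,a),(D,b)]))
```

```text
[[ 0.     0.373 -0.928]
 [-0.    -0.928 -0.373]
 [-1.     0.    -0.   ]]
drift [0.49129705 0.13337774 0.119     ] [0.49546835 0.13467862 0.119     ] [0.49319632 0.13324946 0.12150881]
punch [0.56322689 0.13692072 0.119     ] [0.5711873  0.13790541 0.119     ] [0.56672224 0.13640805 0.12185985]
bore [0.5390924  0.00610248 0.06      ] [0.5427318 0.0081402 0.06     ] [0.54035333 0.00647159 0.06455917]
```

Request:
carry_out(
  moves=[
    [0,0,38,0,0,7],
    [10,25,70,0,0,14],
    [25,55,95,0,0,21],
    [40,90,110,0,0,28],
    [55,125,110,0,0,35],
    [72,160,110,0,0,42],
    [88,195,110,0,0,49],
    [105,230,110,0,0,56],
  ],
)

```text
t: 1.72
tcp_pos: [0.3201, -0.3018, 0.3607]
ee_rot: [59.5, 89.9, -42.3]
force: [1.1, 0.4, 0.2]
gripper_width: 0.0853
```

Request:
carry_out(
  moves=[
    [16,35,0,0,0,7],
    [32,70,0,0,0,14],
    [48,105,0,0,0,21],
    [64,140,0,0,0,28],
    [80,175,0,0,0,35],
    [96,210,-5,0,0,42],
    [110,240,-15,0,0,49],
    [125,270,-30,0,0,56],
  ],
)

```text
t: 2.38
tcp_pos: [0.4462, -0.03, 0.3317]
ee_rot: [38.3, 89.7, -7.1]
force: [0.4, -0.7, -0.3]
gripper_width: 0.0854
```

Request:
carry_out(
  moves=[
    [5,20,-10,0,0,7],
    [10,40,-20,0,0,14],
    [15,60,-30,0,0,21],
    [20,75,-35,0,0,28],
    [25,85,-40,0,0,35],
    [30,90,-40,0,0,42],
    [30,90,-40,0,0,46],
    [30,90,-40,0,0,46],
  ],
)

```text
t: 3.05
tcp_pos: [0.4763, 0.0604, 0.2916]
ee_rot: [40.2, 89.8, 41.0]
force: [0.3, -0.4, -0.4]
gripper_width: 0.0857
```

Run:
```python
from h import *
s=arm.get_state();R=Ro.from_euler("xyz",s["ee_rot"],degrees=True).as_matrix();print(s["t"],s["tcp_pos"],s["joint_pos"],s["force"],np.round(R,3))
im=arm.grab_frame("wrist"); cv2.imwrite("pics/w1.png",im); C=cam("wrist",s)
for l,z in [("drift",.119),("thin_punch_grip",.119),("rack",.054),("stand",.068),("worn_bush",.059)]:
    for m in arm.masks_of("wrist",l)[:2]:
        ys,xs=np.nonzero(m["region"]); c=(xs.mean(),ys.mean())
        print(l,round(m["confidence"],2),np.round(c,1),np.round(m["box"],1),len(xs),np.round(plane(C,c,z),4))
for X in [(.493,.134,.119),(.541,.007,.068)]: print(proj(C,X))
```

```text
3.05 [0.47629432 0.06043603 0.29155937] [-0.44310569  9.84445775 -5.1363496  74.83715485  0.16061024 -1.18237936] [ 0.33053289 -0.41218728 -0.44593629] [[ 0.003 -0.013  1.   ]
 [ 0.003  1.     0.013]
 [-1.     0.003  0.003]]
drift 0.65 [386.6 191.6] [386.  189.3  27.3  28.7] 643 [0.4867 0.1273 0.119 ]
thin_punch_grip 0.81 [385.  249.4] [388.6 250.   33.2  44. ] 714 [0.5538 0.1303 0.119 ]
rack 0.67 [377.3 206.2] [380.2 209.6  46.5 102.3] 2845 [0.5232 0.1312 0.054 ]
rack 0.66 [483.3 225.5] [484.  229.   86.7  99.2] 5090 [0.5482 0.2746 0.054 ]
stand 0.84 [285.1 212.7] [284.5 212.2  86.3  85.3] 4494 [0.5292 0.0119 0.068 ]
worn_bush 0.41 [282.4 221.6] [283.  222.7   7.8   6.6] 71 [0.5446 0.0068 0.059 ]
[392.46643157 197.43508414]
[281.46405678 221.41319866]
```

View pics/w1.png

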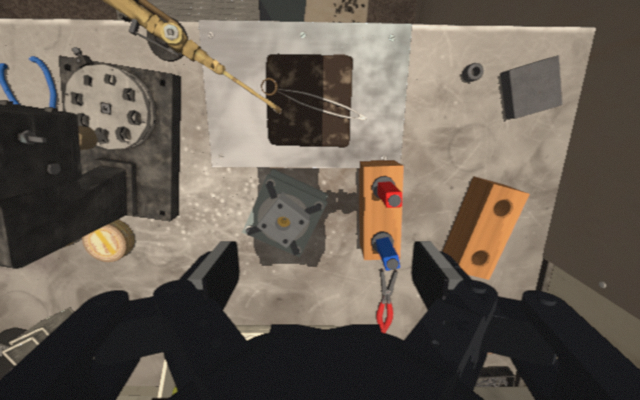

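Request:
carry_out(
  moves=[
    [0,20,-15,0,0,0],
    [-5,40,-35,0,0,0],
    [-10,60,-55,0,0,0],
    [-10,74,-75,0,0,0],
    [-10,74,-90,0,0,0],
    [-10,74,-95,0,0,0],
    [-10,74,-95,0,0,0],
    [-10,74,-95,0,0,0],
  ],
)

```text
t: 4.02
tcp_pos: [0.4664, 0.1334, 0.1974]
ee_rot: [33.5, 89.7, 34.0]
force: [0.9, -0.5, 0.1]
gripper_width: 0.0854
```

Run:
```python
from h import *
s=arm.get_state();R=Ro.from_euler("xyz",s["ee_rot"],degrees=True).as_matrix();print(s["t"],s["tcp_pos"],np.round(R,3))
im=arm.grab_frame("wrist"); cv2.imwrite("pics/w2.png",im); C=cam("wrist",s)
print(proj(C,(.493,.134,.119)),proj(C,(.567,.137,.119)))
p=proj(C,(.493,.134,.1)).astype(int); x0,y0=max(p[0]-75,0),max(p[1]-55,0)
a=im[y0:y0+130,x0:x0+150]; print(x0,y0); cv2.imwrite("pics/w2c.png",cv2.resize(a,None,fx=4.5,fy=4.5,interpolation=2))
```

```text
4.0167 [0.4663781  0.13339896 0.19739645] [[ 0.004 -0.009  1.   ]
 [ 0.003  1.     0.009]
 [-1.     0.003  0.004]]
[323.91906576 241.95604966] [326.69368964 324.09627316]
248 177
```

View pics/w2.png

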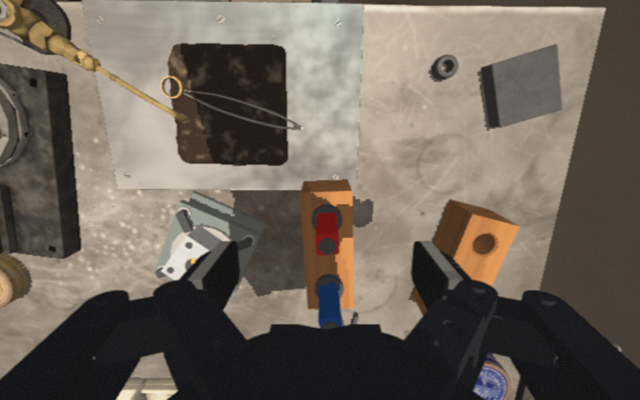

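View pics/w2c.png

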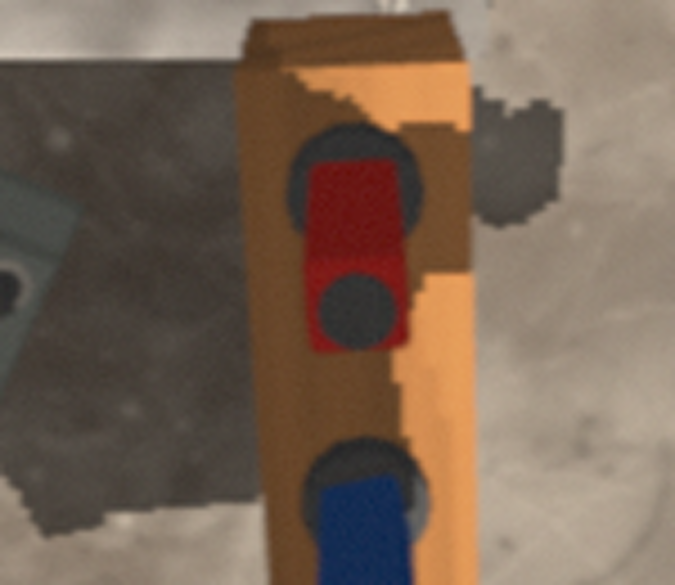

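Run:
```python
from h import *
C=cam("wrist"); 
for n,p,z in [("cap",(327.6,246.3),.119),("collar",(326.9,219.9),.062)]: print(n,plane(C,p,z))
im=cv2.imread("pics/w2.png")
hsv=cv2.cvtColor(im,cv2.COLOR_BGR2HSV)
m=((hsv[...,0]<6)|(hsv[...,0]>174))&(hsv[...,1]>170)&(hsv[...,2]>60)
m=m.astype(np.uint8); m[:200]=0;m[260:]=0; m[:, :300]=0; m[:,360:]=0
m2=((hsv[...,2]>128)).astype(np.uint8)*m
print(m.sum(), hsv[215:258:4,320].tolist())
c=max(cv2.findContours(m,0,2)[0],key=cv2.contourArea); print(cv2.approxPolyDP(c,1.5,True)[:,0].tolist())
```

```text
cap [0.49748462 0.13687107 0.119     ]
collar [0.49698177 0.13677404 0.062     ]
615 [[0, 209, 105], [1, 216, 104], [2, 207, 107], [1, 205, 107], [1, 206, 105], [0, 197, 124], [1, 203, 122], [0, 22, 57], [20, 15, 50], [1, 129, 83], [7, 182, 108]]
[[320, 213], [317, 215], [315, 236], [317, 253], [323, 254], [318, 250], [317, 245], [326, 236], [331, 237], [336, 242], [337, 247], [332, 254], [336, 253], [338, 241], [335, 214]]
```

Request:
carry_out(
  fingers=60,
  moves=[
    [15,2,-5,0,0,2],
    [31,4,-15,0,0,3.5],
    [31,4,-35,0,0,3.5],
    [31,4,-55,0,0,3.5],
    [31,4,-75,0,0,3.5],
    [31,4,-95,0,0,3.5],
    [31,4,-107,0,0,3.5],
    [31,4,-107,0,0,3.5],
  ],
)

```text
t: 4.73
tcp_pos: [0.497, 0.1367, 0.0895]
ee_rot: [46.5, 89.8, 50.4]
force: [-0.1, 0.5, -0.9]
gripper_width: 0.0599
```

Run:
```python
from h import *
s=arm.get_state();R=Ro.from_euler("xyz",s["ee_rot"],degrees=True).as_matrix();print(s["t"],s["tcp_pos"],s["force"],np.round(R,3))
im=arm.grab_frame("wrist"); cv2.imwrite("pics/w3.png",im)
a=arm.grab_frame("side")[140:300,250:410]; cv2.imwrite("pics/s3.png",cv2.resize(a,None,fx=3.5,fy=3.5,interpolation=2))
```

```text
4.7333 [0.49695346 0.13671257 0.08949388] [-0.13564096  0.47992852 -0.92432183] [[ 0.002 -0.068  0.998]
 [ 0.003  0.998  0.068]
 [-1.     0.003  0.002]]
```

View pics/w3.png

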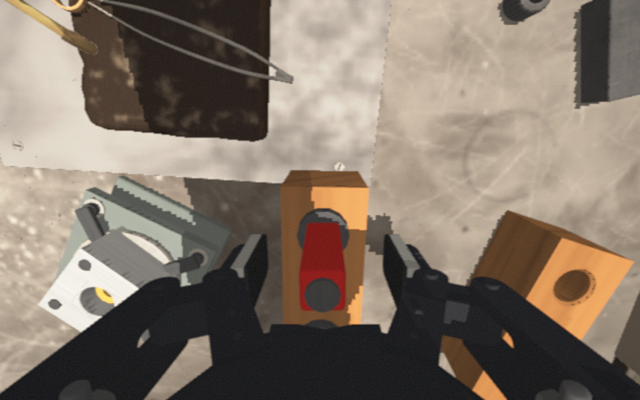

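View pics/s3.png

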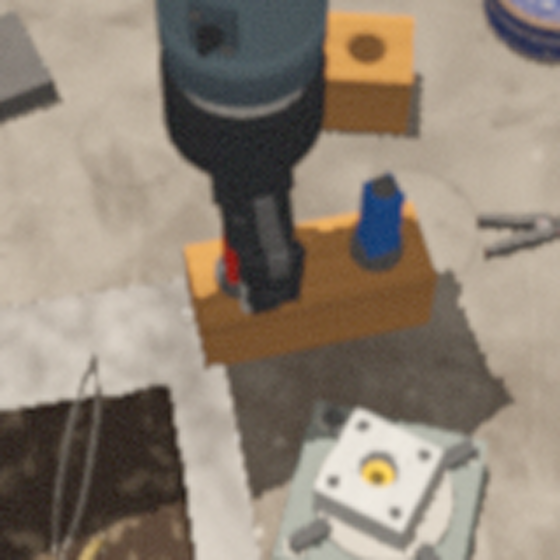

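Run:
```python
from h import *
C=cam("wrist"); print(plane(C,(322.5,293),.119), plane(C,(324,234),.062), proj(C,arm.get_state()["tcp_pos"]))
```

```text
[0.49858377 0.13705409 0.119     ] [0.49830766 0.13751358 0.062     ] [322.99695122 259.39243514]
```

Request:
carry_out(
  fingers=5,
  moves=[
    [1.5,0,0,0,0,0],
    [1.5,0,0,0,0,0],
    [1.5,0,0,0,0,0],
    [1.5,0,0,0,0,0],
    [1.5,0,0,0,0,0],
    [1.5,0,0,0,0,0],
    [1.5,0,0,0,0,0],
    [1.5,0,0,0,0,0],
  ],
)

```text
t: 5.5
tcp_pos: [0.5013, 0.1371, 0.0931]
ee_rot: [16.3, 89.5, 20.3]
force: [-0.3, -0.1, 6.5]
gripper_width: 0.0173
```

Request:
carry_out(
  moves=[
    [0,0,5,0,0,0],
    [0,0,15,0,0,0],
    [0,0,30,0,0,0],
    [0,0,45,0,0,0],
    [0,0,60,0,0,0],
    [0,0,75,0,0,0],
    [0,0,90,0,0,0],
    [0,0,95,0,0,0],
  ],
)

```text
t: 6.17
tcp_pos: [0.5022, 0.1373, 0.1907]
ee_rot: [14.2, 89.3, 18.2]
force: [0.9, -0.7, -1.4]
gripper_width: 0.0172
```

Run:
```python
from h import *
s=arm.get_state();R=Ro.from_euler("xyz",s["ee_rot"],degrees=True).as_matrix();print(s["t"],s["tcp_pos"],s["force"],s["moment"],s["gripper_width"],np.round(R,3))
im=arm.grab_frame("wrist"); cv2.imwrite("pics/w4.png",im)
a=arm.grab_frame("side")[100:300,250:450]; cv2.imwrite("pics/s4.png",cv2.resize(a,None,fx=3,fy=3,interpolation=2))
C=cam("wrist",s); print(proj(C,s["tcp_pos"]),proj(C,(.5,.1371,.0995)))
```

```text
6.1667 [0.50221364 0.1373363  0.19072107] [ 0.88636471 -0.67735734 -1.38351686] [-0.04186622 -0.05516777  0.01480626] 0.01716360257614566 [[ 0.012 -0.069  0.998]
 [ 0.004  0.998  0.069]
 [-1.     0.003  0.012]]
[322.993609  259.3893356] [323.47510972 199.91605231]
```

View pics/w4.png

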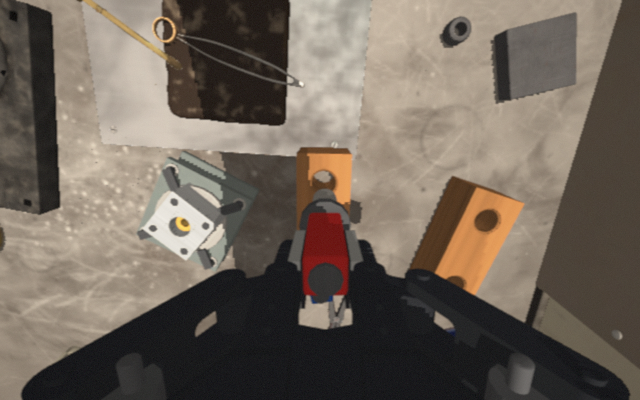

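View pics/s4.png

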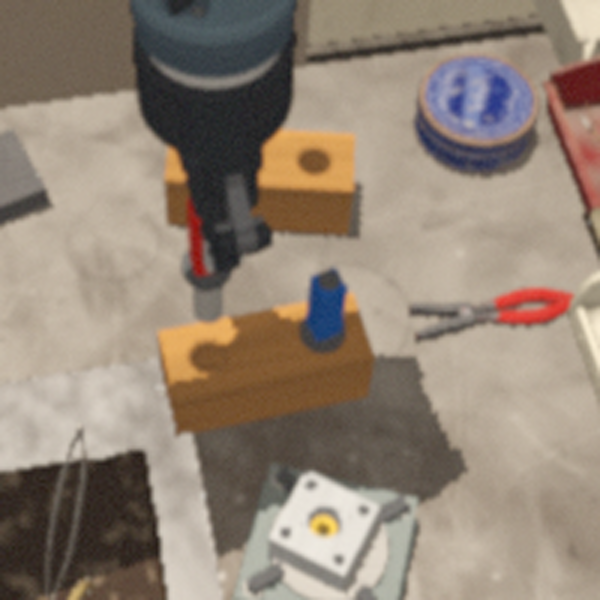

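Run:
```python
import cv2
a=cv2.imread("pics/w4.png")[160:310,265:385]; cv2.imwrite("pics/w4c.png",cv2.resize(a,None,fx=5,fy=5,interpolation=2)[:750])
a=cv2.imread("pics/w3.png")[195:325,265:385]; cv2.imwrite("pics/w3c.png",cv2.resize(a,None,fx=4,fy=4,interpolation=2))
```

```text
(no output)
```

View pics/w4c.png

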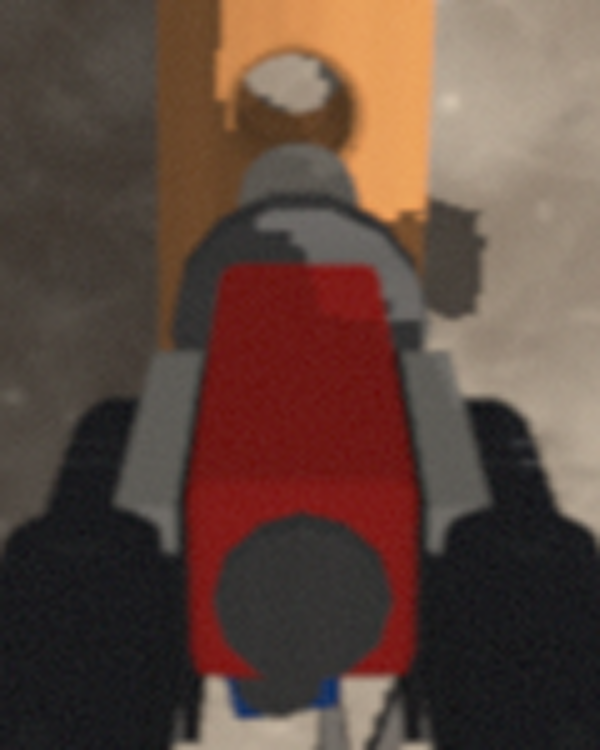

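View pics/w3c.png

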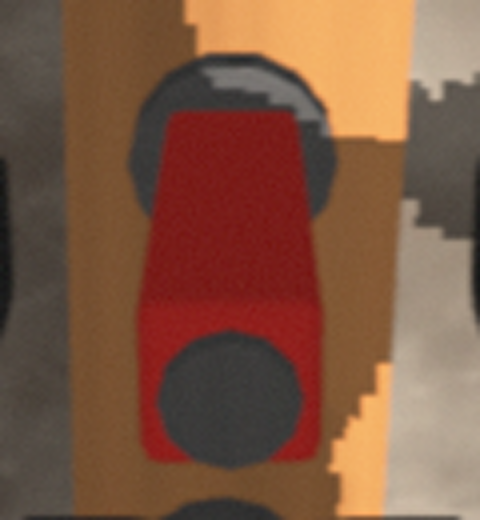

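```bash
cat > fit.py <<'E'
from h import *
from scipy.optimize import least_squares
c=arm.camera_info("wrist"); f=200/np.tan(np.radians(c["vertical_fov"]/2)); M=np.linalg.inv(np.array(c["T_tool_cam"]))
def pt(X):
    p=M[:3,:3]@X+M[:3,3]; return np.array([f*p[0]/p[2]+c["cx"],f*p[1]/p[2]+c["cy"]])
# drift frame in tool: grip point at (tx,ty,tz); drift axis up = -tool x ; tilt about tool y by a, about z by b
def mod(q):
    tx,ty,tz,a,b=q; R=Ro.from_rotvec([0,a,b]).as_matrix(); o=np.array([tx,ty,tz])
    P=lambda up,y,z: pt(o+R@np.array([-up,y,z]))
    out=list(P(.030,0,0))                      # cap centre
    out+=[P(.027,0,-.009)[1],P(-.027,0,-.009)[1]]   # front face top/bottom edges
    out+=[P(-.027,0,-.015)[1]]   # collar rim near
    out+=[.5*(P(-.027,-.009,-.009)+P(-.027,.009,-.009))[0]]
    out+=[min(P(-.08,0,-.009)[1],P(-.084,0,-.0065)[1])]
    return np.array(out)
def run(obs,q0=(0,0,0,0,0),w=None):
    w=np.ones(7) if w is None else np.array(w)
    r=least_squares(lambda q:(mod(q)-obs)*w,q0,x_scale=[.001]*3+[.01]*2)
    print("tx ty tz mm",np.round(r.x[:3]*1e3,2),"tilt deg",np.round(np.degrees(r.x[3:]),2),"res",np.round(r.fun,2)); return r.x
if __name__=="__main__":
    w3=np.array([322.5,294.5,270,223,208.7,322.8,0]); run(w3,w=[1,1,1,1,1,1,0])
    w4=np.array([325.6,280,255.6,213,199,325.4,189]); q=run(w4); run(w4,w=[1,1,1,1,1,1,0])
E
python3 fit.py
```

```text
tx ty tz mm [ 0.11 -0.14 -0.63] tilt deg [-0.42 -0.38] res [ 0.    0.56 -0.57 -2.02  2.01 -0.    0.  ]
tx ty tz mm [ 1.92  1.16 -5.74] tilt deg [-0.29 -0.1 ] res [-0.    0.52 -0.53 -1.84  1.84  0.   -0.  ]
tx ty tz mm [ 1.95  1.16 -5.73] tilt deg [-0.29 -0.1 ] res [-0.    0.52 -0.52 -1.84  1.83  0.   -0.  ]
```

Run:
```python
from h import *
C=cam("wrist"); im=cv2.imread("pics/w4.png")
a=im[150:270,130:260]; cv2.imwrite("pics/w4b.png",cv2.resize(a,None,fx=5,fy=5,interpolation=2))
print(plane(C,(181.5,223),.068))
```

```text
[0.53959325 0.01077364 0.068     ]
```

View pics/w4b.png

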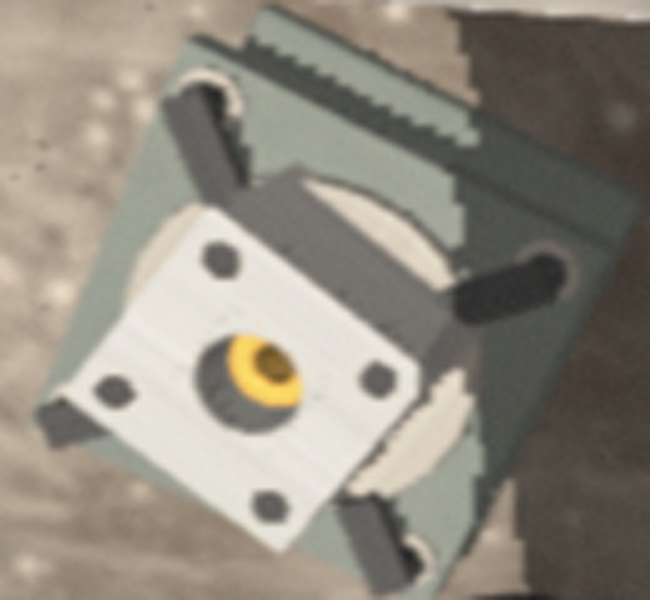

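Request:
carry_out(
  moves=[
    [0,-20,3,-0.2,0.7,0],
    [5,-45,5,-0.2,0.7,0],
    [20,-70,5,-0.2,0.7,0],
    [40,-95,5,-0.2,0.7,0],
    [58,-115,5,-0.2,0.7,0],
    [70,-126,5,-0.2,0.7,0],
    [78,-130,5,-0.2,0.7,0],
    [78,-130,5,-0.2,0.7,0],
  ],
)

```text
t: 6.93
tcp_pos: [0.5808, 0.0064, 0.193]
ee_rot: [163.0, 89.9, 166.8]
force: [0.4, 0.4, -2.9]
gripper_width: 0.0172
```

Run:
```python
from h import *
s=arm.get_state();R=Ro.from_euler("xyz",s["ee_rot"],degrees=True).as_matrix();print(s["t"],s["tcp_pos"],s["force"],s["gripper_width"],np.round(R,3))
im=arm.grab_frame("wrist"); cv2.imwrite("pics/w5.png",im)
a=im[120:310,230:420]; cv2.imwrite("pics/w5c.png",cv2.resize(a,None,fx=4,fy=4,interpolation=2)[:600])
np.save("s5.npy",s,allow_pickle=True)
```

```text
6.9333 [0.58081597 0.0064173  0.19303987] [ 0.36469298  0.39218221 -2.88513509] 0.017159243185654753 [[-0.002 -0.067  0.998]
 [ 0.001  0.998  0.067]
 [-1.     0.001 -0.002]]
```

View pics/w5.png

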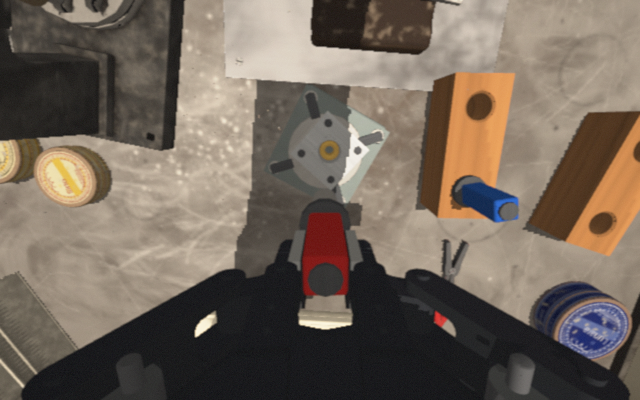

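View pics/w5c.png

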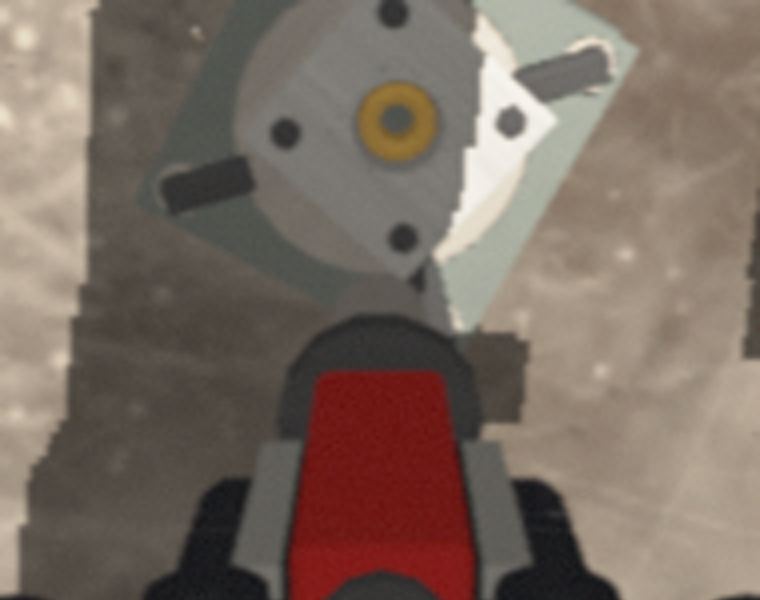

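Run:
```python
from h import *
s=np.load("s5.npy",allow_pickle=True).item(); C=cam("wrist",s); im=cv2.imread("pics/w5.png")
H=np.array([[393,12],[285,133],[512,122],[403,238]])/4+[230,120]
P=np.array([plane(C,h,.068) for h in H]); print(np.round(P*1e3,1),P.mean(0), np.linalg.norm(P[0]-P[3]),np.linalg.norm(P[1]-P[2]))
for z in (.059,.054): print(z,plane(C,(329.5,150.2),z))
a=im[130:172,308:352]; cv2.imwrite("pics/w5b.png",cv2.resize(a,None,fx=14,fy=14,interpolation=2))
q=np.array([.0860,.00116,-.00574]); R=Ro.from_euler("xyz",s["ee_rot"],degrees=True).as_matrix(); print("tip",s["tcp_pos"]+R@q)
```

```text
[[519.8   5.8  68. ]
 [546.6 -15.6  68. ]
 [540.9  32.9  68. ]
 [567.8  11.5  68. ]] [0.54376443 0.00864854 0.068     ] 0.0483477141049937 0.04884289871590415
0.059 [0.54324779 0.00868817 0.059     ]
0.054 [0.54377373 0.00879819 0.054     ]
tip [0.5748237  0.00723326 0.10705312]
```

View pics/w5b.png

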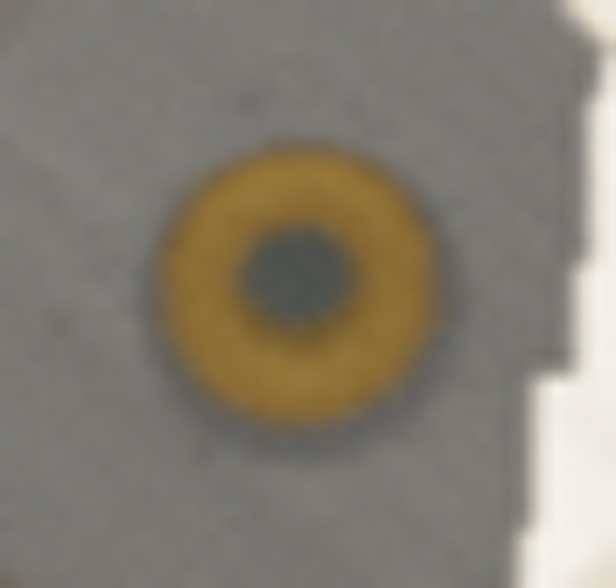

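Request:
carry_out(
  moves=[
    [-8,0.5,0,0,0,0],
    [-16,1,-4,0,0,0],
    [-24,1.5,-10,0,0,0],
    [-30,1.5,-18,0,0,0],
    [-31,1.5,-24,0,0,0],
    [-31,1.5,-30,0,0,0],
    [-31,1.5,-32,0,0,0],
    [-31,1.5,-32,0,0,0],
  ],
)

```text
t: 7.65
tcp_pos: [0.5482, 0.0094, 0.1606]
ee_rot: [160.6, 89.7, 164.5]
force: [0.5, -0.3, -2.4]
gripper_width: 0.0175
```

```bash
cat > look.py <<'E'
from h import *; import sys
k=sys.argv[1]
s=arm.get_state();R=Ro.from_euler("xyz",s["ee_rot"],degrees=True).as_matrix();print(s["t"],s["tcp_pos"],s["force"],s["moment"],np.round(R[:,0],4))
q=np.array([.0860,.00116,-.00574]); print("tip",s["tcp_pos"]+R@q)
im=arm.grab_frame("wrist")
a=im[150:310,235:415]; cv2.imwrite(f"pics/w{k}.png",cv2.resize(a,None,fx=4,fy=4,interpolation=2)[:600])
a=arm.grab_frame("side")[200:330,300:450]; cv2.imwrite(f"pics/s{k}.png",cv2.resize(a,None,fx=4,fy=4,interpolation=2))
E
python3 look.py 6
```

```text
7.65 [0.54818404 0.00937127 0.16058746] [ 0.47517563 -0.34496644 -2.42502626] [ 0.01104187  0.00468687 -0.01004638] [-0.0043  0.0012 -1.    ]
tip [0.54201089 0.01023491 0.07461398]
```

View pics/w6.png

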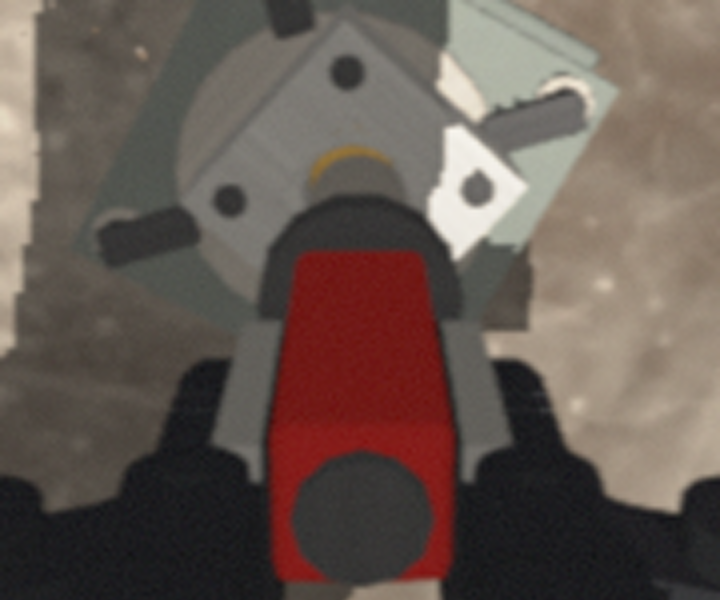

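View pics/s6.png

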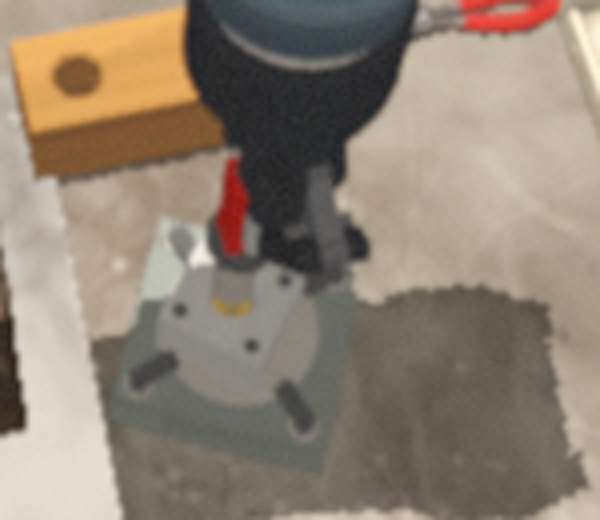

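Request:
carry_out(
  moves=[
    [0.6,-0.7,0,0,-0.25,0],
    [1.2,-1.4,0,0,-0.25,0],
    [1.2,-1.4,-1,0,-0.25,0],
    [1.2,-1.4,-2,0,-0.25,0],
    [1.2,-1.4,-3,0,-0.25,0],
    [1.2,-1.4,-4,0,-0.25,0],
    [1.2,-1.4,-4,0,-0.25,0],
    [1.2,-1.4,-4,0,-0.25,0],
  ],
)

```text
t: 8.42
tcp_pos: [0.5501, 0.0077, 0.1572]
ee_rot: [35.0, 89.9, 38.9]
force: [-0.6, -0.5, -2.3]
gripper_width: 0.017
```

```bash
python3 look.py 7
```

```text
8.4167 [0.55009086 0.00767119 0.15721   ] [-0.59873868 -0.52061667 -2.3487772 ] [ 0.0188246  -0.0545222   0.01004711] [ 0.0013  0.001  -1.    ]
tip [0.54439289 0.00852239 0.0712036 ]
```

View pics/w7.png

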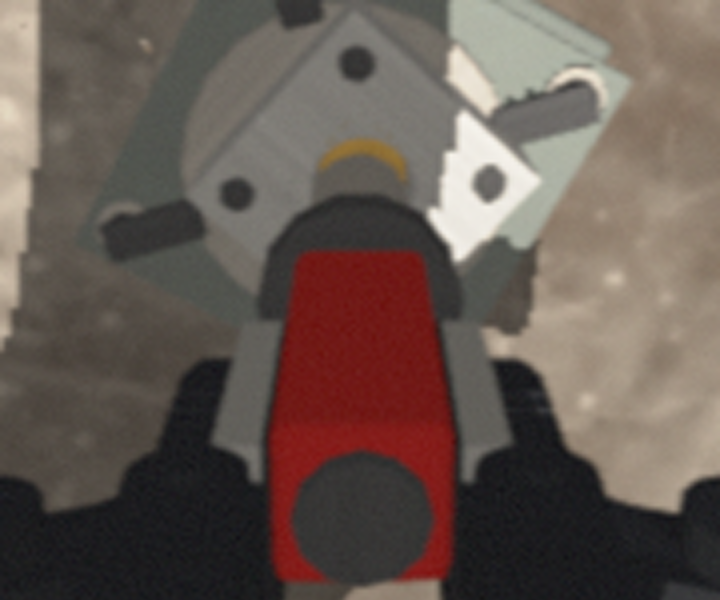

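View pics/s7.png

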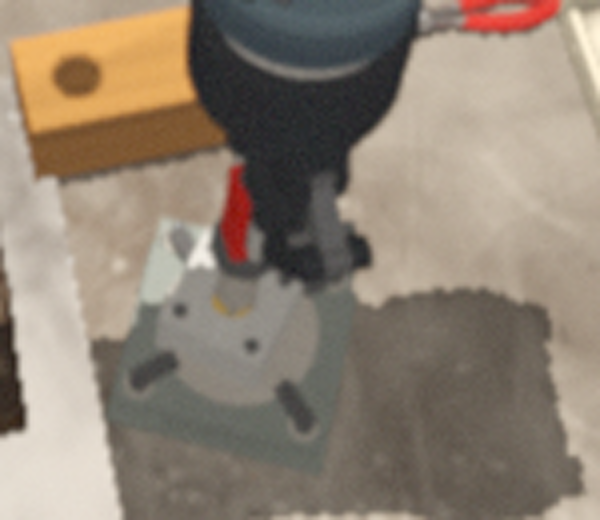

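Run:
```python
from h import *
C=cam("wrist"); p=np.array([362.5,189])/4+[235,150]
print(plane(C,p,.068), proj(C,(.54439,.00852,.0712)),(proj(C,(.54439,.00852,.0712))-[235,150])*4)
im=None
for (r,z,x,y) in [(.00975,.068,.5436,.0087),(.0065,.0712,.5444,.0085),(.009,.0752,.5444,.0085)]:
    print([( (proj(C,(x+r*np.cos(a),y+r*np.sin(a),z))-[235,150])*4).round().tolist() for a in np.radians([90,135,180,225,270])])
```

```text
[0.54425922 0.00865238 0.068     ] [325.44523704 198.53512228] [361.78094817 194.14048911]
[[414.0, 189.0], [402.0, 153.0], [367.0, 136.0], [329.0, 148.0], [312.0, 182.0]]
[[396.0, 197.0], [388.0, 172.0], [364.0, 161.0], [339.0, 169.0], [327.0, 192.0]]
[[410.0, 203.0], [398.0, 169.0], [365.0, 153.0], [330.0, 165.0], [313.0, 197.0]]
```

Request:
carry_out(
  moves=[
    [0,0,-0.5,0,0,0],
    [0,0,-1,0,0,0],
    [0,0,-1.5,0,0,0],
    [0,0,-2,0,0,0],
    [0,0,-2.5,0,0,0],
    [0,0,-3,0,0,0],
    [0,0,-3.5,0,0,0],
    [0,0,-4,0,0,0],
  ],
)

```text
t: 9.18
tcp_pos: [0.5502, 0.0076, 0.1533]
ee_rot: [28.6, 89.9, 32.5]
force: [-0.4, 0.4, -3.0]
gripper_width: 0.0174
```

```bash
cat > st.py <<'E'
from h import *
s=arm.get_state();R=Ro.from_euler("xyz",s["ee_rot"],degrees=True).as_matrix();q=np.array([.0860,.00116,-.00574])
print(s["t"],s["tcp_pos"].round(5),s["force"].round(2),s["moment"].round(3),R[:,0].round(4),"tip",(s["tcp_pos"]+R@q).round(5))
E
python3 st.py
```

```text
9.1833 [0.55019 0.00765 0.15328] [-0.35  0.36 -3.01] [ 0.002 -0.053 -0.061] [ 0.0015  0.001  -1.    ] tip [0.54451 0.00849 0.06727]
```

Request:
carry_out(
  moves=[
    [0,0,-0.5,0,0,0],
    [0,0,-1,0,0,0],
    [0,0,-1.5,0,0,0],
    [0,0,-2,0,0,0],
    [0,0,-2.5,0,0,0],
    [0,0,-3,0,0,0],
    [0,0,-3.5,0,0,0],
    [0,0,-4,0,0,0],
  ],
)

```text
t: 9.85
tcp_pos: [0.55, 0.0078, 0.1492]
ee_rot: [43.7, 89.9, 47.6]
force: [-1.0, 0.3, -1.4]
gripper_width: 0.0171
```

```bash
python3 st.py
```

```text
9.85 [0.54998 0.00777 0.14919] [-0.98  0.32 -1.37] [ 0.188  0.404 -0.067] [ 0.0011  0.0012 -1.    ] tip [0.54428 0.00864 0.06318]
```

Request:
carry_out(
  moves=[
    [0,0,-0.5,0,0,0],
    [0,0,-1,0,0,0],
    [0,0,-1.5,0,0,0],
    [0,0,-2,0,0,0],
    [0,0,-2.5,0,0,0],
    [0,0,-3,0,0,0],
    [0,0,-3.5,0,0,0],
    [0,0,-4,0,0,0],
  ],
)

```text
t: 10.52
tcp_pos: [0.5501, 0.0078, 0.1456]
ee_rot: [36.8, 89.9, 40.7]
force: [-3.8, 1.4, 6.0]
gripper_width: 0.0174
```

```bash
python3 st.py
```

```text
10.5167 [0.55006 0.00779 0.14564] [-3.81  1.38  6.03] [0.258 0.797 0.014] [ 0.0015  0.0013 -1.    ] tip [0.54438 0.00867 0.05963]
```

Request:
carry_out(
  moves=[
    [-0.2,0.1,0,0,0,0],
    [-0.4,0.2,0,0,0,0],
    [-0.5,0.2,0,0,0,0],
    [-0.5,0.2,0,0,0,0],
    [-0.5,0.2,0,0,0,0],
    [-0.5,0.2,0,0,0,0],
    [-0.5,0.2,-0.5,0,0,0],
    [-0.5,0.2,-0.5,0,0,0],
  ],
)

```text
t: 11.18
tcp_pos: [0.5498, 0.0079, 0.1457]
ee_rot: [19.5, 89.9, 23.5]
force: [-1.4, 1.0, 3.1]
gripper_width: 0.0171
```

```bash
python3 st.py
```

```text
11.1833 [0.54983 0.00789 0.14568] [-1.45  0.95  3.06] [ 0.04   0.388 -0.021] [ 0.0023  0.001  -1.    ] tip [0.54422 0.00874 0.05966]
```

Request:
carry_out(
  moves=[
    [-0.2,0.1,-0.3,0,0.1,0],
    [-0.3,0.2,-0.6,0,0.1,0],
    [-0.3,0.2,-0.9,0,0.1,0],
    [-0.3,0.2,-1.2,0,0.1,0],
    [-0.3,0.2,-1.5,0,0.1,0],
    [-0.3,0.2,-1.8,0,0.1,0],
    [-0.3,0.2,-1.8,0,0.1,0],
    [-0.3,0.2,-1.8,0,0.1,0],
  ],
)

```text
t: 11.85
tcp_pos: [0.55, 0.008, 0.1448]
ee_rot: [11.2, 89.9, 15.1]
force: [-3.1, 0.7, 6.7]
gripper_width: 0.0172
```

```bash
python3 st.py
```

```text
11.85 [0.55    0.00796 0.14483] [-3.09  0.66  6.7 ] [-0.015  0.613 -0.055] [ 1.9e-03  5.0e-04 -1.0e+00] tip [0.54436 0.00876 0.05882]
```

Request:
carry_out(
  moves=[
    [-0.3,0.1,-0.5,0,0.1,0],
    [-0.6,0.2,-1,0,0.1,0],
    [-0.8,0.2,-1.4,0,0.1,0],
    [-0.8,0.2,-1.8,0,0.1,0],
    [-0.8,0.2,-2.2,0,0.1,0],
    [-0.8,0.2,-2.6,0,0.1,0],
    [-0.8,0.2,-3.0,0,0.1,0],
    [-0.8,0.2,-3.0,0,0.1,0],
  ],
)

```text
t: 12.52
tcp_pos: [0.5499, 0.008, 0.1427]
ee_rot: [-1.0, 89.9, 3.0]
force: [-2.0, 0.2, 7.0]
gripper_width: 0.0173
```

```bash
python3 st.py; python3 look.py 8
```

```text
12.5167 [0.54988 0.00799 0.14269] [-1.99  0.22  6.99] [0.033 0.514 0.024] [ 1.9e-03  1.0e-04 -1.0e+00] tip [0.54424 0.00876 0.05668]
12.5167 [0.54988026 0.00799214 0.14268692] [-1.99228502  0.21864865  6.99347297] [0.03282048 0.51355913 0.02387859] [ 1.9e-03  1.0e-04 -1.0e+00]
tip [0.54424036 0.00876482 0.05667595]
```

View pics/w8.png

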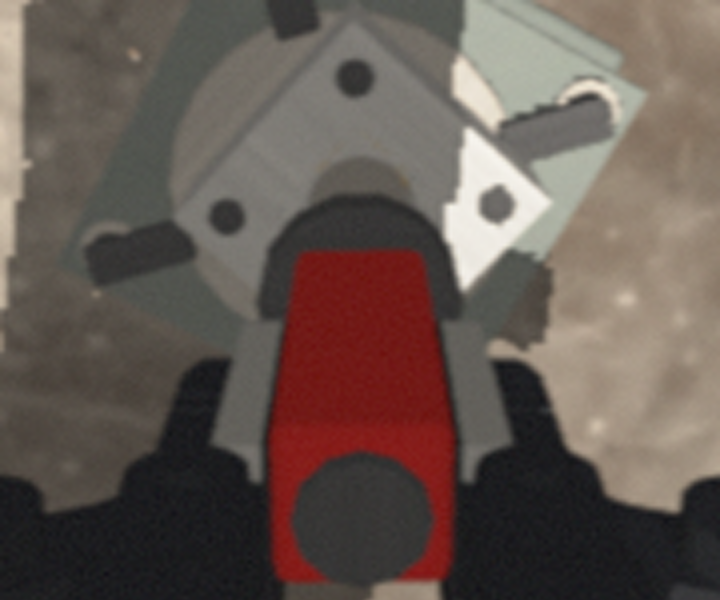

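View pics/s8.png

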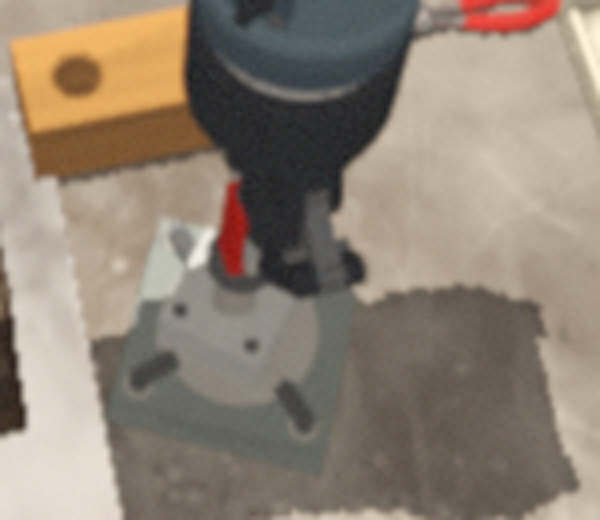

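Request:
carry_out(
  moves=[
    [-0.3,0,-1,0,0.1,0],
    [-0.5,0,-2,0,0.1,0],
    [-0.5,0,-3,0,0.1,0],
    [-0.5,0,-4,0,0.1,0],
    [-0.5,0,-5,0,0.1,0],
    [-0.5,0,-6,0,0.1,0],
    [-0.5,0,-7,0,0.1,0],
    [-0.5,0,-8,0,0.1,0],
  ],
)

```text
t: 13.28
tcp_pos: [0.55, 0.008, 0.1358]
ee_rot: [-4.5, 89.9, -0.6]
force: [-2.0, 0.2, 8.2]
gripper_width: 0.0169
```

```bash
python3 st.py
```

```text
13.2833 [0.54996 0.008   0.13578] [-2.04  0.18  8.25] [0.019 0.775 0.015] [ 0.0019 -0.     -1.    ] tip [0.54431 0.00876 0.04976]
```

Request:
carry_out(
  moves=[
    [-0.3,0,-1,0,0.1,0],
    [-0.5,0,-2,0,0.1,0],
    [-0.5,0,-3,0,0.1,0],
    [-0.5,0,-4,0,0.1,0],
    [-0.5,0,-5,0,0.1,0],
    [-0.5,0,-6,0,0.1,0],
    [-0.5,0,-7,0,0.1,0],
    [-0.5,0,-8,0,0.1,0],
  ],
)

```text
t: 13.95
tcp_pos: [0.5499, 0.008, 0.1289]
ee_rot: [-8.3, 89.9, -4.4]
force: [-3.5, -0.4, 10.2]
gripper_width: 0.0171
```

```bash
python3 st.py
```

```text
13.95 [0.54992 0.00803 0.12894] [-3.46 -0.36 10.22] [ 0.034  0.815 -0.027] [ 1.6e-03 -1.0e-04 -1.0e+00] tip [0.54425 0.00879 0.04293]
```

Request:
carry_out(
  moves=[
    [-0.3,0,-1,0,0.1,0],
    [-0.6,0,-2,0,0.1,0],
    [-0.8,0,-3,0,0.1,0],
    [-0.8,0,-4,0,0.1,0],
    [-0.8,0,-5,0,0.1,0],
    [-0.8,0,-6,0,0.1,0],
    [-0.8,0,-7,0,0.1,0],
    [-0.8,0,-8,0,0.1,0],
  ],
)

```text
t: 14.62
tcp_pos: [0.5498, 0.008, 0.1223]
ee_rot: [-11.4, 89.9, -7.4]
force: [-4.7, 0.3, 10.4]
gripper_width: 0.0175
```

```bash
python3 st.py
```

```text
14.6167 [0.54983 0.00804 0.12228] [-4.73  0.33 10.37] [0.067 0.759 0.009] [ 2.e-03 -3.e-04 -1.e+00] tip [0.54419 0.00878 0.03627]
```

Request:
carry_out(
  moves=[
    [-0.3,0,-1,0,0.1,0],
    [-0.6,0,-2,0,0.1,0],
    [-0.8,0,-3,0,0.1,0],
    [-0.8,0,-4,0,0.1,0],
    [-0.8,0,-5,0,0.1,0],
    [-0.8,0,-6,0,0.1,0],
    [-0.8,0,-7,0,0.1,0],
    [-0.8,0,-7,0,0.1,0],
  ],
)

```text
t: 15.28
tcp_pos: [0.5497, 0.0081, 0.1164]
ee_rot: [-15.4, 89.9, -11.5]
force: [-3.2, 0.8, 8.4]
gripper_width: 0.0176
```

```bash
python3 st.py
```

```text
15.2833 [0.5497  0.00805 0.11641] [-3.2   0.78  8.44] [ 0.029  0.624 -0.033] [ 2.1e-03 -4.0e-04 -1.0e+00] tip [0.54408 0.00878 0.03039]
```

Request:
carry_out(
  moves=[
    [-0.3,0,-1,0,0.1,0],
    [-0.5,0,-1.6,0,0.1,0],
    [-0.5,0,-2.2,0,0.1,0],
    [-0.5,0,-2.8,0,0.1,0],
    [-0.5,0,-3.4,0,0.1,0],
    [-0.5,0,-4,0,0.1,0],
    [-0.5,0,-4.5,0,0.1,0],
    [-0.5,0,-4.5,0,0.1,0],
  ],
)

```text
t: 15.95
tcp_pos: [0.5497, 0.008, 0.1131]
ee_rot: [-19.4, 89.9, -15.4]
force: [-3.5, -0.8, 10.4]
gripper_width: 0.0175
```

```bash
python3 st.py
```

```text
15.95 [0.54971 0.00804 0.11315] [-3.51 -0.78 10.39] [ 0.059  0.799 -0.002] [ 2.e-03 -5.e-04 -1.e+00] tip [0.54408 0.00876 0.02713]
```

Request:
carry_out(
  moves=[
    [-0.3,0,-0.4,0,0.1,0],
    [-0.3,0,-0.7,0,0.1,0],
    [-0.3,0,-1,0,0.1,0],
    [-0.3,0,-1.2,0,0.1,0],
    [-0.3,0,-1.4,0,0.1,0],
    [-0.3,0,-1.6,0,0.1,0],
    [-0.3,0,-1.8,0,0.1,0],
    [-0.3,0,-2,0,0.1,0],
  ],
)

```text
t: 16.62
tcp_pos: [0.5497, 0.0081, 0.1122]
ee_rot: [-28.2, 89.9, -24.3]
force: [-3.2, 0.9, 10.7]
gripper_width: 0.0172
```

```bash
python3 st.py
```

```text
16.6167 [0.54975 0.00809 0.11219] [-3.19  0.87 10.72] [-0.001  0.821  0.027] [ 1.4e-03 -6.0e-04 -1.0e+00] tip [0.54406 0.0088  0.02618]
```

Request:
carry_out(
  moves=[
    [-0.3,0,-0.4,0,0.1,0],
    [-0.3,0,-0.7,0,0.1,0],
    [-0.3,0,-1,0,0.1,0],
    [-0.3,0,-1.2,0,0.1,0],
    [-0.3,0,-1.4,0,0.1,0],
    [-0.3,0,-1.6,0,0.1,0],
    [-0.3,0,-1.8,0,0.1,0],
    [-0.3,0,-1.8,0,0.1,0],
  ],
)

```text
t: 17.28
tcp_pos: [0.5498, 0.0081, 0.1119]
ee_rot: [-41.5, 89.9, -37.6]
force: [-4.6, 1.2, 13.8]
gripper_width: 0.0173
```

```bash
python3 st.py
```

```text
17.2833 [0.54982 0.00809 0.1119 ] [-4.62  1.2  13.79] [0.061 1.135 0.023] [ 1.e-03 -8.e-04 -1.e+00] tip [0.5441  0.00878 0.02589]
```

```bash
python3 look.py 9
```

```text
17.2833 [0.54982084 0.00809051 0.11189969] [-4.61777029  1.2042417  13.79188719] [0.06106112 1.13472604 0.0231373 ] [ 1.e-03 -8.e-04 -1.e+00]
tip [0.54410399 0.00878227 0.02589311]
```

View pics/w9.png

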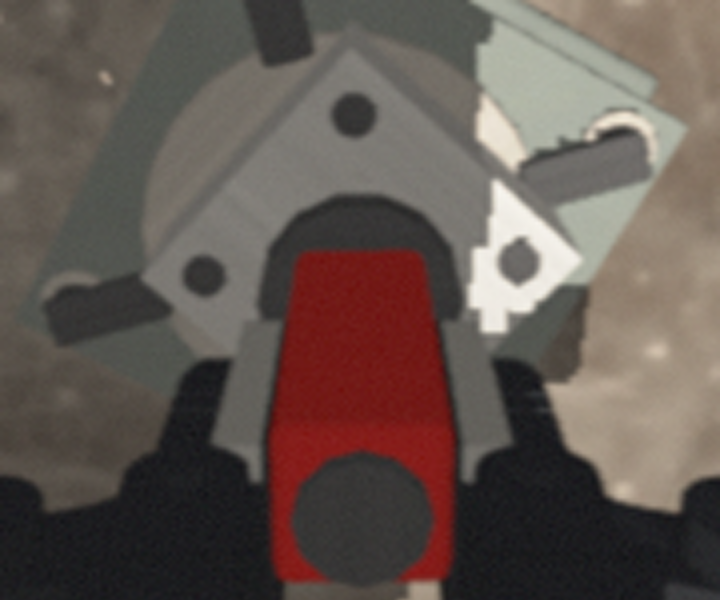

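View pics/s9.png

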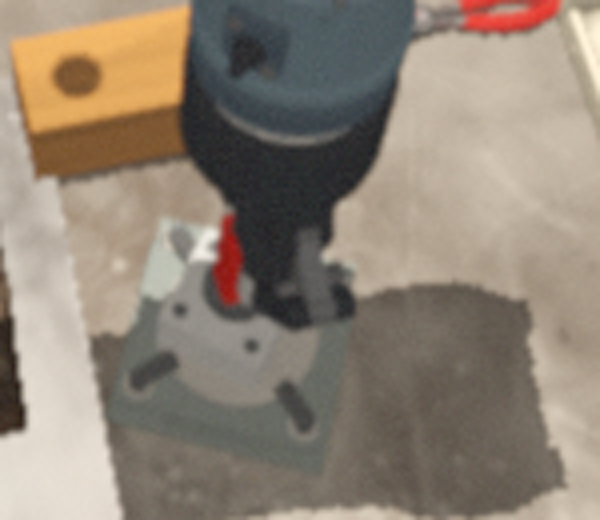

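Request:
carry_out(
  moves=[
    [-0.2,0,-0.5,0,0.1,0],
    [-0.3,0,-1,0,0.1,0],
    [-0.3,0,-1.3,0,0.1,0],
    [-0.3,0,-1.6,0,0.1,0],
    [-0.3,0,-1.8,0,0.1,0],
    [-0.3,0,-1.8,0,0.1,0],
    [-0.3,0,-1.8,0,0.1,0],
    [-0.3,0,-1.8,0,0.1,0],
  ],
)

```text
t: 18.05
tcp_pos: [0.5499, 0.0081, 0.1119]
ee_rot: [-54.0, 89.9, -50.0]
force: [-5.6, 0.7, 16.2]
gripper_width: 0.0172
```

```bash
python3 st.py
```

```text
18.05 [0.54988 0.0081  0.11186] [-5.64  0.75 16.17] [ 0.087  1.269 -0.033] [ 8.e-04 -1.e-03 -1.e+00] tip [0.54415 0.00877 0.02586]
```

Request:
carry_out(
  moves=[
    [-0.3,0,2,0,0,0],
    [-0.3,0,8,0,0,0],
    [-0.3,0,18,0,0,0],
    [-0.3,0,30,0,0,0],
    [-0.3,0,44,0,0,0],
    [-0.3,0,60,0,0,0],
    [-0.3,0,78,0,0,0],
    [-0.3,0,85,0,0,0],
  ],
)

```text
t: 18.72
tcp_pos: [0.5509, 0.008, 0.1994]
ee_rot: [-20.9, 89.7, -17.0]
force: [0.6, -0.7, -2.8]
gripper_width: 0.017
```

```bash
python3 look.py 10
python3 - <<'E'
from h import *
im=arm.grab_frame("wrist"); cv2.imwrite("pics/w10f.png",im)
E
```

```text
18.7167 [0.55089447 0.00797722 0.19936771] [ 0.61684658 -0.70936347 -2.75554839] [-0.03118059 -0.01454544  0.01613295] [ 0.0042 -0.0013 -1.    ]
tip [0.54545037 0.00862701 0.1133431 ]
```

View pics/w10.png

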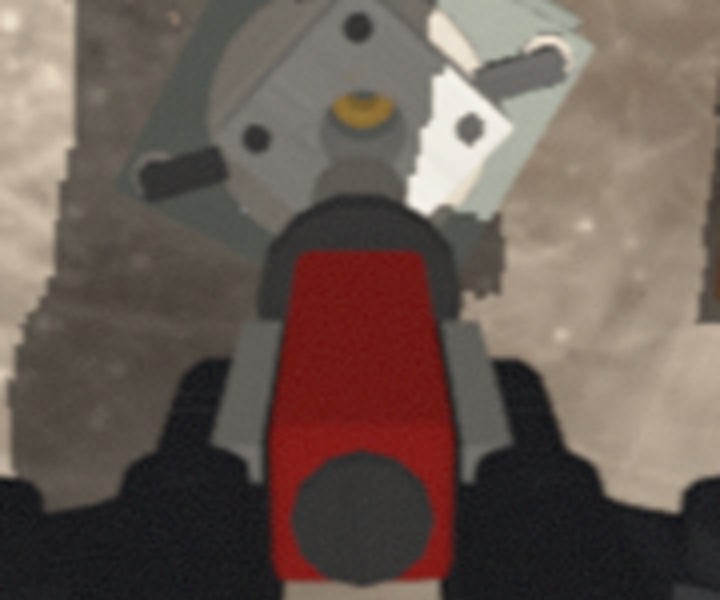

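View pics/w10f.png

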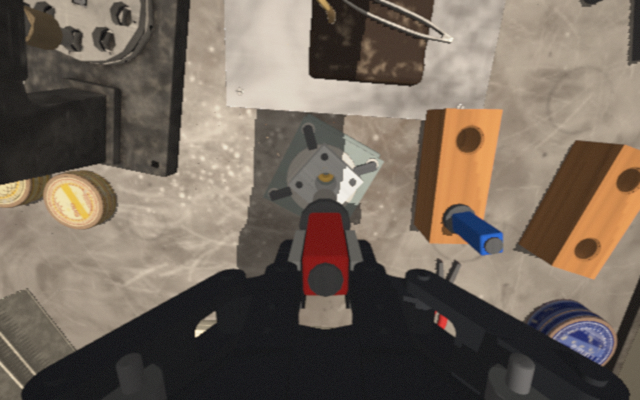

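View pics/s10.png

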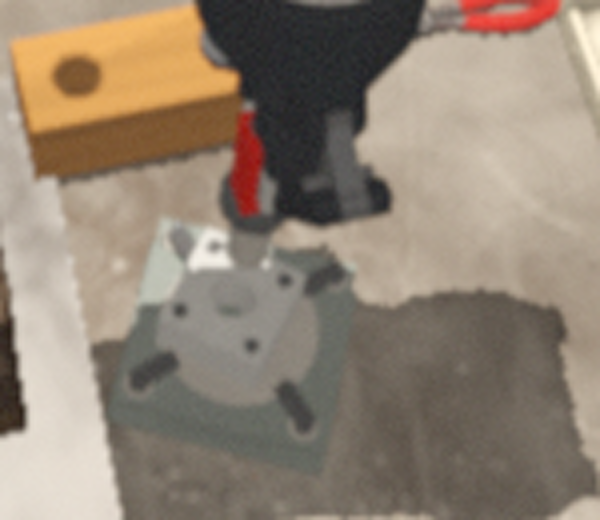

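Run:
```python
from h import *
C=cam("wrist"); im=cv2.imread("pics/w10f.png")
a=im[100:260,410:520]; cv2.imwrite("pics/w10r.png",cv2.resize(a,None,fx=4,fy=4,interpolation=2)[:600])
print(plane(C,(470,139),.054))
```

```text
[0.49493432 0.13688172 0.054     ]
```

View pics/w10r.png

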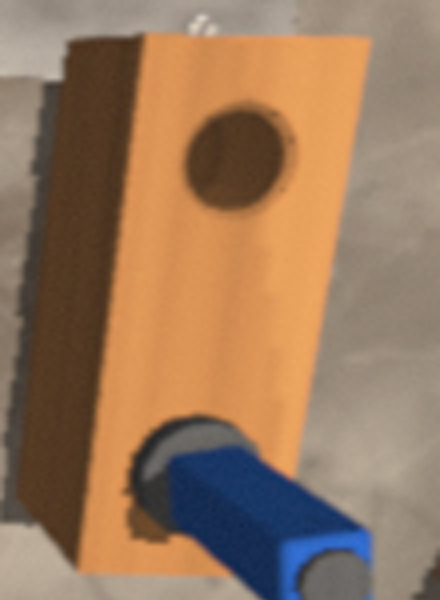

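Request:
carry_out(
  moves=[
    [-8,15,2,0,0.2,0],
    [-20,40,5,0.1,0.2,0],
    [-30,65,8,0.1,0.2,0],
    [-38,90,8,0.1,0.2,0],
    [-42,110,8,0.1,0.2,0],
    [-42,122,8,0.1,0.2,0],
    [-42,127,8,0.1,0.2,0],
    [-42,127,8,0.1,0.2,0],
  ],
)

```text
t: 19.53
tcp_pos: [0.508, 0.1356, 0.2043]
ee_rot: [171.0, 89.9, 175.1]
force: [0.4, 0.2, -2.0]
gripper_width: 0.0174
```

```bash
python3 look.py 11
```

```text
19.5333 [0.50803511 0.13558506 0.20425776] [ 0.41712465  0.20234025 -2.00300312] [ 0.0102641  -0.03979702 -0.02583396] [-2.4e-03  2.0e-04 -1.0e+00]
tip [0.50202494 0.13635449 0.11827183]
```

View pics/w11.png

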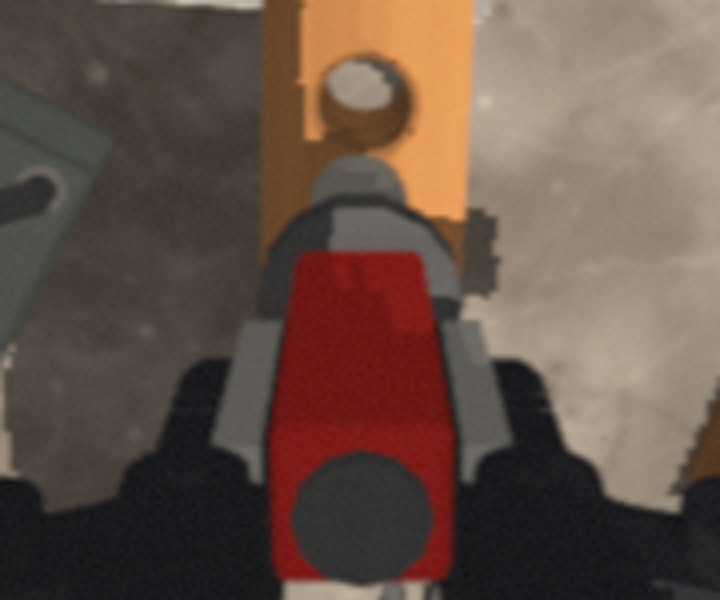

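Run:
```python
from h import *
C=cam("wrist"); print(plane(C,(326.5,175.25),.054))
```

```text
[0.4967696  0.13570132 0.054     ]
```

Request:
carry_out(
  moves=[
    [-2.5,-0.4,0,0,-0.1,0],
    [-5.3,-0.7,-5,0,-0.1,0],
    [-5.3,-0.7,-15,0,-0.1,0],
    [-5.3,-0.7,-25,0,-0.1,0],
    [-5.3,-0.7,-35,0,-0.1,0],
    [-5.3,-0.7,-45,0,-0.1,0],
    [-5.3,-0.7,-52,0,-0.1,0],
    [-5.3,-0.7,-53,0,-0.1,0],
  ],
)

```text
t: 20.3
tcp_pos: [0.5017, 0.1334, 0.1493]
ee_rot: [-173.6, 89.8, -169.6]
force: [-0.0, 0.2, -3.6]
gripper_width: 0.0174
```

```bash
python3 look.py 12
```

```text
20.3 [0.50166542 0.13341762 0.14933942] [-0.03645893  0.18411097 -3.63871846] [ 0.01666997  0.01847015 -0.01587593] [-3.8e-03 -7.0e-04 -1.0e+00]
tip [0.49553524 0.13412158 0.06336141]
```

View pics/w12.png

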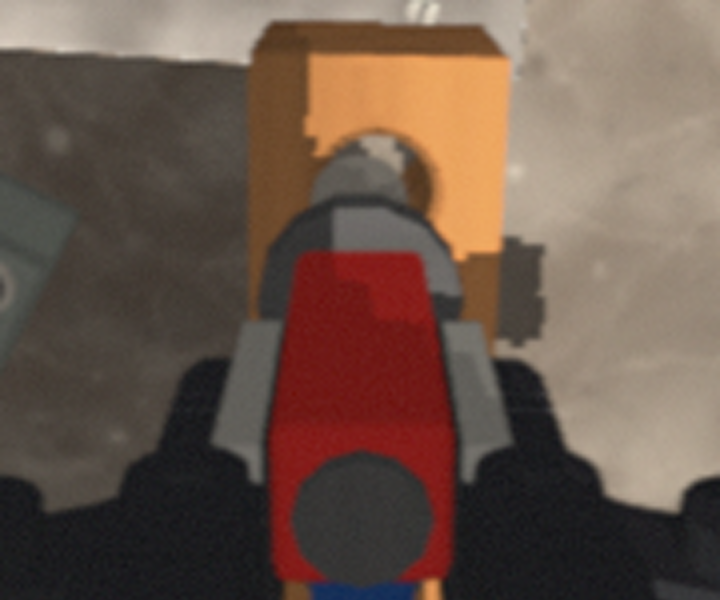

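Request:
carry_out(
  moves=[
    [0.5,0.8,0,0,-0.2,0],
    [1.1,1.7,0,0,-0.2,0],
    [1.1,1.7,0,0,-0.2,0],
    [1.1,1.7,-1,0,-0.2,0],
    [1.1,1.7,-2,0,-0.2,0],
    [1.1,1.7,-3,0,-0.2,0],
    [1.1,1.7,-4,0,-0.2,0],
    [1.1,1.7,-4,0,-0.2,0],
  ],
)

```text
t: 21.07
tcp_pos: [0.5035, 0.1352, 0.1466]
ee_rot: [-22.9, 89.9, -19.0]
force: [-0.8, -0.1, -1.9]
gripper_width: 0.0171
```

```bash
python3 look.py 13
```

```text
21.0667 [0.50350763 0.1352316  0.146639  ] [-0.7687612  -0.0933342  -1.86555136] [ 0.01880835 -0.01505416 -0.02784431] [ 1.5e-03 -5.0e-04 -1.0e+00]
tip [0.49782693 0.13595157 0.06063025]
```

View pics/w13.png

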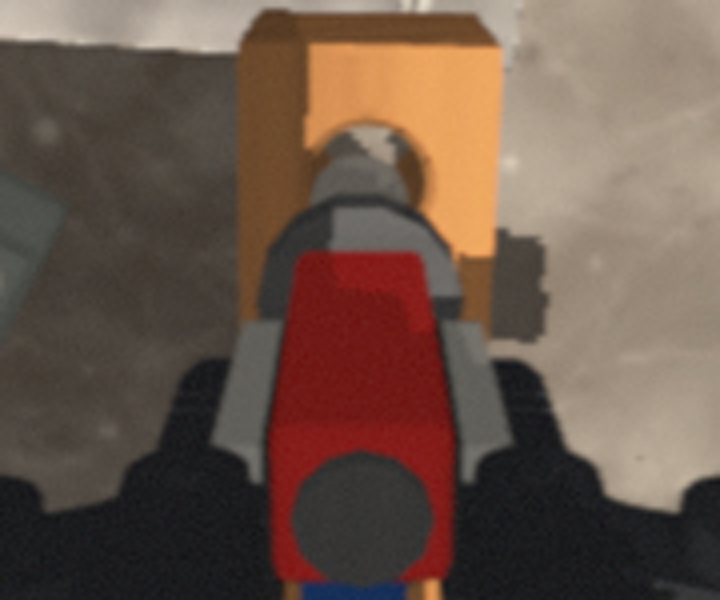

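Request:
carry_out(
  moves=[
    [-0.3,0.6,0,0,0,0],
    [-0.5,1.0,-1,0,0,0],
    [-0.5,1.0,-3,0,0,0],
    [-0.5,1.0,-5,0,0,0],
    [-0.5,1.0,-7,0,0,0],
    [-0.5,1.0,-9,0,0,0],
    [-0.5,1.0,-11,0,0,0],
    [-0.5,1.0,-12,0,0,0],
  ],
)

```text
t: 21.83
tcp_pos: [0.5029, 0.1362, 0.1344]
ee_rot: [-30.0, 89.9, -26.1]
force: [0.6, 0.8, -2.3]
gripper_width: 0.0172
```

```bash
python3 st.py
```

```text
21.8333 [0.50291 0.13618 0.13438] [ 0.65  0.78 -2.31] [ 0.021 -0.016  0.047] [ 1.2e-03 -6.0e-04 -1.0e+00] tip [0.4972  0.1369  0.04838]
```

Request:
carry_out(
  moves=[
    [0,0,-4,0,0,0],
    [0,0,-9,0,0,0],
    [0,0,-14,0,0,0],
    [0,0,-19,0,0,0],
    [0,0,-24,0,0,0],
    [0,0,-29,0,0,0],
    [0,0,-33,0,0,0],
    [0,0,-36,0,0,0],
  ],
)

```text
t: 22.5
tcp_pos: [0.5026, 0.1362, 0.0977]
ee_rot: [-55.4, 90.0, -51.5]
force: [0.1, -0.7, -2.1]
gripper_width: 0.0175
```

```bash
python3 st.py
```

```text
22.5 [0.50264 0.13617 0.09769] [ 0.09 -0.66 -2.1 ] [-0.026 -0.017  0.011] [ 5.e-04 -6.e-04 -1.e+00] tip [0.49687 0.13688 0.01169]
```

Request:
carry_out(
  moves=[
    [0,0,-1,0,0,0],
    [0,0,-2,0,0,0],
    [0,0,-3,0,0,0],
    [0,0,-4,0,0,0],
    [0,0,-4.5,0,0,0],
    [0,0,-5,0,0,0],
    [0,0,-5.5,0,0,0],
    [0,0,-5.5,0,0,0],
  ],
)

```text
t: 23.17
tcp_pos: [0.5028, 0.1362, 0.0931]
ee_rot: [-29.0, 89.9, -25.0]
force: [-1.5, -0.0, 4.6]
gripper_width: 0.017
```

```bash
python3 st.py
```

```text
23.1667 [0.5028  0.13617 0.09312] [-1.53 -0.01  4.62] [-0.098  0.505  0.024] [ 1.3e-03 -6.0e-04 -1.0e+00] tip [0.49711 0.13689 0.00712]
```

Request:
carry_out(
  fingers=60,
  moves=[
    [0,0,0,0,0,0],
    [0,0,0,0,0,0],
    [0,0,0,0,0,0],
    [0,0,0,0,0,0],
    [0,0,0,0,0,0],
    [0,0,0,0,0,0],
    [0,0,0,0,0,0],
    [0,0,0,0,0,0],
  ],
)

```text
t: 23.83
tcp_pos: [0.5028, 0.1362, 0.0931]
ee_rot: [-31.8, 89.9, -27.8]
force: [0.5, 0.2, -0.1]
gripper_width: 0.0599
```

Request:
carry_out(
  moves=[
    [0,0,5,0,0,0],
    [0,0,15,0,0,0],
    [0,0,30,0,0,0],
    [0,0,50,0,0,0],
    [0,0,75,0,0,0],
    [0,0,100,0,0,0],
    [-5,-10,120,0,0,0],
    [-15,-30,130,0,0,0],
  ],
)

```text
t: 24.5
tcp_pos: [0.4902, 0.1073, 0.2272]
ee_rot: [1.1, 89.6, 5.2]
force: [0.7, -0.1, -0.8]
gripper_width: 0.0602
```

Request:
carry_out(
  moves=[
    [-10,-30,0,0,0,0],
    [-10,-60,0,0,0,0],
    [0,-90,-10,0,0,0],
    [10,-95,-20,0,0,0],
    [15,-95,-30,0,0,0],
    [15,-95,-30,0,0,0],
    [15,-95,-30,0,0,0],
    [15,-95,-30,0,0,0],
  ],
)

```text
t: 25.17
tcp_pos: [0.5047, 0.0135, 0.1972]
ee_rot: [5.3, 89.6, 9.5]
force: [-0.2, 0.6, -0.2]
gripper_width: 0.0599
```

Run:
```python
from h import *
s=arm.get_state(); print(s["t"],s["tcp_pos"],s["force"],s["gripper_width"]); C=cam("wrist",s)
im=arm.grab_frame("wrist"); cv2.imwrite("pics/w14.png",im)
a=arm.grab_frame("side")[100:330,250:450]; cv2.imwrite("pics/s14.png",cv2.resize(a,None,fx=2.5,fy=2.5,interpolation=2))
p=proj(C,(.5436,.0087,.068)); print(p); x,y=p.astype(int)
x0,y0=max(x-50,0),max(y-50,0); print(x0,y0)
cv2.imwrite("pics/w14b.png",cv2.resize(im[y0:y0+100,x0:x0+100],None,fx=6,fy=6,interpolation=2))
```

```text
25.1667 [0.5046925  0.01346547 0.19719704] [-0.17106807  0.60248025 -0.20681564] 0.059914138064222876
[315.97256889 230.45417317]
265 180
```

View pics/w14.png

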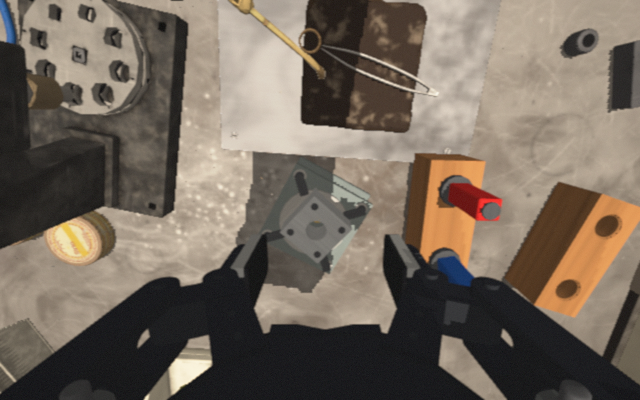

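View pics/s14.png

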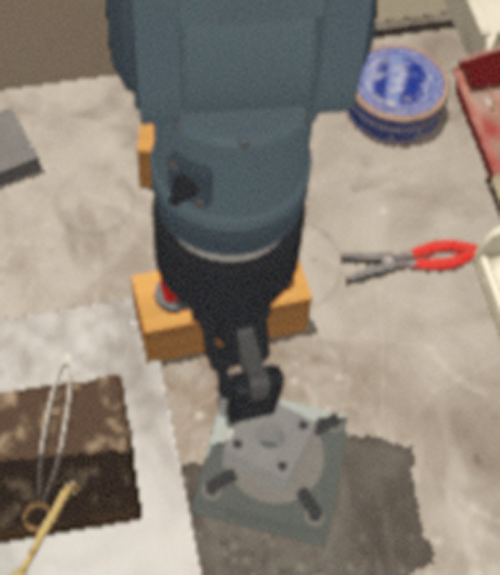

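View pics/w14b.png

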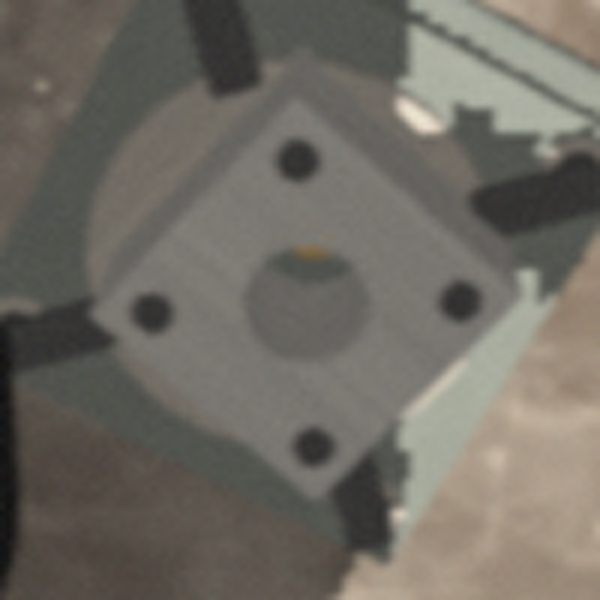

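Request:
carry_out(
  moves=[
    [20,0,0,0,0,0],
    [45,-3,0,0,0,0],
    [70,-5,0,0,0,0],
    [90,-5,0,0,0,0],
    [100,-5,0,0,0,0],
    [106,-5,0,0,0,0],
    [106,-5,0,0,0,0],
    [106,-5,0,0,0,0],
  ],
)

```text
t: 25.93
tcp_pos: [0.6106, 0.0088, 0.1976]
ee_rot: [2.5, 89.6, 6.7]
force: [-0.8, -0.4, -0.3]
gripper_width: 0.0599
```

Run:
```python
from h import *
s=arm.get_state(); print(s["t"],s["tcp_pos"],s["force"],s["gripper_width"]); C=cam("wrist",s)
im=arm.grab_frame("wrist"); cv2.imwrite("pics/w15.png",im)
p=proj(C,(.5440,.0087,.068)); print(p); x0,y0=(p-30).astype(int); print(x0,y0)
for z in (.068,.034,.028,.024): print(z,(proj(C,(.544,.0087,z))-[x0,y0])*10, 10*C[0][0,0]*.004/(C[1]@[.544,.0087,z]+C[2])[2], 10*C[0][0,0]*.009/(C[1]@[.544,.0087,z]+C[2])[2])
cv2.imwrite("pics/w15b.png",cv2.resize(im[y0:y0+60,x0:x0+60],None,fx=10,fy=10,interpolation=2))
a=arm.grab_frame("side")[100:330,250:450]; cv2.imwrite("pics/s15.png",cv2.resize(a,None,fx=2.5,fy=2.5,interpolation=2))
```

```text
25.9333 [0.6106011  0.00876753 0.19764876] [-0.76308777 -0.39017736 -0.30872603] 0.059924224711326475
[329.91020809 114.66269534]
299 84
0.068 [309.10208087 306.62695343] 47.33200919811054 106.4970206957487
0.034 [303.68240808 307.12089148] 41.740709952952294 93.91659739414266
0.028 [302.8561991 307.1961905] 40.888337160974636 91.99875861219293
0.024 [302.3238877  307.24470428] 40.3391688940708 90.76313001165929
```

View pics/w15.png

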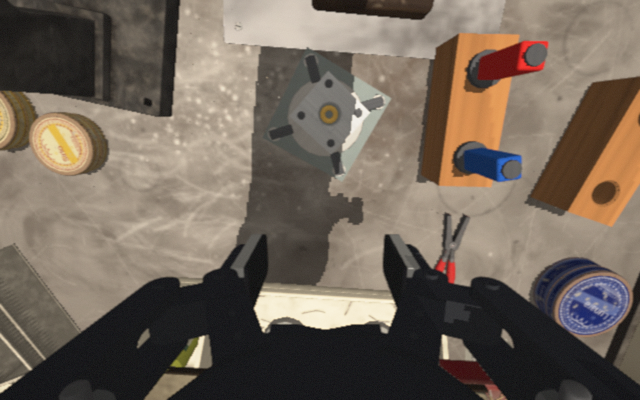

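View pics/w15b.png

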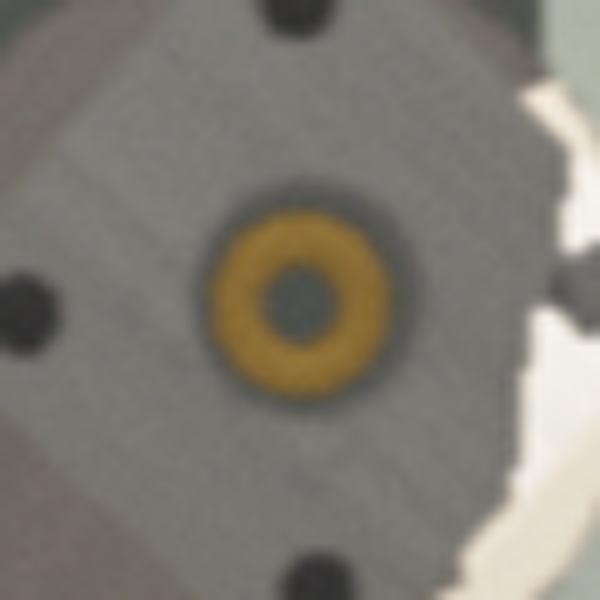

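View pics/s15.png

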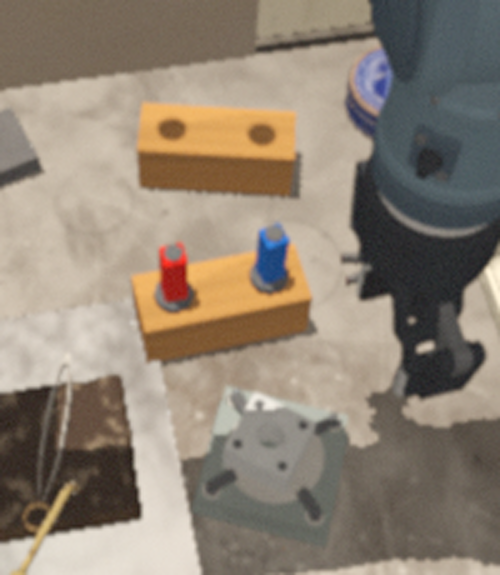

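```bash
python3 -c "
from workcell import arm
print(arm.sign_off())"
```

```text
the job is handed in; nothing more can be done
None
```

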